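# Stand the enamel plaque in the photo box and hold its light lid at 60 degrees

## Robot

A 7-joint arm with a two-finger parallel gripper is mounted at the origin on a cart in front of the work surface, level with it; the furniture and walls round the work are solid. World frame = base frame: x ahead of the robot, y to its left, z up, the work surface at z = 0. Lengths are in m, angles in rad, forces in N, time in s.
With the tool pointing down it reaches from about 0.35 to 0.775 m from the base axis. Payload 3.1 kg.
Tool frame: the origin (TCP) lies midway between the tips of the shut fingers; the grasp point (between the pads) lies 19 mm behind it; z points along the fingers, y is the line along which they close (so a half turn about z gives the same grasp; the last joint's range is limited). The gripper opens to 85 mm and grips with 20 to 120 N. Pads are 22 mm wide; open, the fingers measure 114 mm over their backs; the gripper's body (76 mm by 85 mm) begins 54 mm behind the grasp point. The pads swing forward as they close: fully open they stand 13 mm farther back than shut.
Start: joints at [-1.259, 0.311, 0.014, 1.512, -0.004, 1.319, -0.027], TCP at [0.191, 0.516, 0.231] pointing down, gripper open.
Joint ranges: [-2.7, 2.7], [-0.3, 1.91], [-1.27, 1.3], [0.12, 2.57], [-1.44, 4.58], [0.2, 2.03], [-3.05, 3.05]. Speed limits (rad/s): [2.79, 2.79, 3.14, 3.14, 3.14, 3.14, 3.14].

## Interface

Orientations are given as a rotation vector (axis times angle).
In Python, from workcell import robot, snapshot, camera_info, order, finder gives the robot as it stands. The module is installed in compiled form; this text tells all that it offers.
- The arm moves only by the tool drive_tool, never from a script. Its argument "commands" is a list that holds one entry, the list of rows, each a list of 7 numbers: the shift along the tool's x, y, z in units of 0.04 m (1.0 is 0.04 m), then the turn, a rotation vector about the tool's x, y, z in units of 0.12 rad (1.0 is 0.12 rad), then the opening, from 0 (shut) to 1 (fully open). A call has exactly 5 rows; each row shifts and turns the commanded pose from where the row before left it, along the tool's axes as they then stand; what a row does not reach is not made up. A row lasts 1/12 s, in which the tool goes at most 41.7 mm and 7.16 degrees, less where a joint would pass 70% of its speed; a pose out of reach is approached as far as the arm can. A call with a number of a shift or a turn outside -1 to 1 is refused whole. A call with a gripper value outside its range is refused whole. The fingers move at their own pace and stop on an object; the grip force is fixed at half the most. Time passes only in rows, so rows that do not move let the fingers close, or fill a call up. It gives the time, the measured TCP pose, the force, the opening and the grip force at its end, in the units of the state.
- robot.observe(): the state, without advancing time (a new reading comes with each control period).
- snapshot(name): name is "side" or "top"; returns the picture (480x640x3 uint8, red, green, blue); there is no depth.
- camera_info(name): a dict with "mtx" (3x3 intrinsics, pixels), "T" (4x4, takes a point from camera to world coordinates). Camera axes: x right, y down, z forward; pixel columns grow to the right and rows downward; lengths in m; the calibration is good to about 2 mm. A picture is of the moment at which its call begins. camera_info takes no time and is no camera call.
- order.job_done(): hands the job in; it is judged then, once.
Trained networks look in the newest picture that a camera, given by its name, has taken for a name from the list of things; names that differ only in an ending like _2 or _b are one class to them, and where a whole thing is asked for, a point or a joint stands for the part that bears it (a point fixed in the world has none). Each returns a list of dicts, best first, with "confidence" (0 to 1); they miss things now and then, are a little off and sometimes report something else, mostly with a low value. They report only what shows in the picture. A call takes as long as a camera call.
- finder.look_for(camera, thing): "rect" ([centre column, centre row, width, height] in pixels, round what is visible of it).
- finder.regions_of(camera, thing): "region" (480x640 bool, what is visible of it) and "rect" ([centre column, centre row, width, height] in pixels, round what is visible of it).
- finder.tip_of(camera, thing): "location" ([row, column] in pixels: a listed point, or the origin of a listed thing).
The state is a dict: "clock": time; "qpos": joint angles; "qd": joint speeds; "effort": joint torques, N m; "eef_pos": TCP position; "eef_rot": TCP orientation; "force": force on the tool from outside, world axes, zero at the start; "ft_torque": the same for the moment, N m; "gripper_width": opening from 0.0 (shut) to 1.0 (fully open); "finger_force": force on a finger pad.
Only numpy, scipy, OpenCV 4.12 (cv2) and the standard library are available. Lean on these libraries where they do the work, as an engineer would, in place of code of your own. Each camera call takes 0.05 s, during which the arm holds its last target. There are 200 camera calls.

## Task

To get the framed enamel plaque photographed, take it from its easel and stand it gently in the middle of the white photo box, upright on its short lower edge with the picture square to the open front, and let go. Then bring the box's light lid forward from its stop to 60 degrees above its closed, level position, where the lamp does not glare in the glaze; its hinge is slack, so never let it drop, and finish while still holding it there. Leave the spray bottle, copper cup and timer undisturbed.

Things in the scene. Friction and masses are not known exactly. Their poses are not given: they have to be found in the camera images.
- plaque: framed enamel plaque, 130 g: dark wood frame, blue picture of an orange flower; 62 mm wide (y), 84 mm tall (z, to the flower's top), 12 mm thick (x); picture looks along -x. Origin: centre of the short lower edge's underside. Starts loose on the easel, leaning back 0.70 rad from upright, picture up and towards the robot. Its long side edges stick out 6 mm beyond the easel: grip across the width
- easel: small light-wood drying easel, fixed, 50 mm wide (y), 110 mm deep (x); leans the plaque back towards its own +x; standing on the 3 mm white board; origin: under its middle. The plaque's origin starts 30 mm above and 22 mm towards -x from here; the rails behind the plaque rise to about 90 mm
- photo_box: white folding photo box, fixed: floor 6 mm thick, back wall at +x, side walls, open front at -x (roughly facing the robot); 190 mm deep (x), 236 mm wide (y), 222 mm between the side walls, walls 112 mm high; a curved white sweep fills the last 30 mm before the back wall. Origin: on the bench under its centre; x from front to back, z up
- stage_mid (a point): middle of the stage: the point on top of the box's floor where the plaque's lower edge belongs, on the centre line, 80 mm behind the front edge of the floor; axes as photo_box
- box_front (a point): middle of the floor's front edge, at the box's open front, on top of the floor (6 mm above the bench); axes as photo_box
- lid_hinge (a joint): angle of the light lid in rad: 0 = closed and level on the walls, grows as its free edge is lifted, pi/2 = upright, 1.83 = leaning back on its stop, where it starts and stays by itself; asked for is 1.047 (60 degrees). Hardly any friction: let go below about 1.5 it falls shut
- light_lid: the light lid, 320 g: white panel 236 mm wide, 7 mm thick, 189 mm from hinge to free edge, LED strip underneath, black pull on its free edge. Origin: middle of the hinge axis (its y, parallel to photo_box's y), 114 mm above the bench and 95.5 mm behind (+x of) photo_box. When closed its axes are photo_box's and the panel reaches to -x
- lid_pull (a point): centre of the black pull: a barrel 18 mm in diameter and 30 mm long, lying parallel to the hinge axis (y), on a stem 13 mm wide and 6 mm thick in the middle of the lid's free edge; 216 mm from the hinge axis, 27 mm beyond the edge, so there is room for fingertips on both flat ends of the barrel, between which it may turn as the lid swings
- lens_spray: bystander: small green spray bottle with a white top, 33 mm across, 97 mm tall; origin: centre of its underside
- copper_cup: bystander: small copper cup, 56x58x25 mm; origin: centre of its underside
- white_timer: bystander: white kitchen timer lying on its back, 62x68x22 mm; origin: centre of its underside

How it is judged:
By the outcome, as a careful person would: the job done as asked, in the order asked, and still so for the second after the job is handed in, while the arm keeps its last pose, push and grip.
It also fails if it takes over 51 s, if anything falls off the work surface, if the arm or the gripper's body presses on something with over 40 N, if the wrist force passes 120 N, or if a joint passes its speed limit or range.

## Working session

There is one attempt and no reset: what is moved stays moved. The work goes in short steps, Python scripts to look and compute and a tool call to move; the robot and the scene stay as the last step left them, time stands still between calls to the robot, and variables do not carry over. Pictures are saved under pics/ and viewed, at most 10 in all, crops included, and the job is handed in when it is done.

Besides the shell and the picture viewer there is one more tool, called after ">>>" as a command line: name --argument value ..., lists and objects as JSON in quotes. drive_tool: Moves the arm, as the interface text tells. Its arguments: {"type":"object","properties":{"commands":{"type":"array","items":{"type":"array","items":{"type":"array","items":{"type":"number"}}}}},"required":["commands"]}

```bash
mkdir -p pics
cat > h.py <<'E'
import numpy as np, cv2
from scipy.spatial.transform import Rotation as R
from workcell import robot, snapshot, camera_info, order, finder
def proj(c,P):
    i=camera_info(c);T=np.linalg.inv(i['T']);p=(T[:3,:3]@np.atleast_2d(P).T+T[:3,3:]);q=i['mtx']@p
    return (q[:2]/q[2]).T
def ray(c,uv):
    i=camera_info(c);d=i['T'][:3,:3]@np.linalg.inv(i['mtx'])@np.array([uv[0],uv[1],1.]);return i['T'][:3,3],d/np.linalg.norm(d)
def onz(c,uv,z):
    o,d=ray(c,uv);return o+d*(z-o[2])/d[2]
def tri(uv1,uv2):
    A=np.zeros((3,3));b=np.zeros(3)
    for c,uv in(('side',uv1),('top',uv2)):
        o,d=ray(c,uv);M=np.eye(3)-np.outer(d,d);A+=M;b+=M@o
    p=np.linalg.solve(A,b);return p
E
python3 - <<'E'
from h import *
np.set_printoptions(precision=4,suppress=True)
for c in('side','top'):
    im=snapshot(c);cv2.imwrite(f'pics/{c}0.png',im[:,:,::-1]);i=camera_info(c);print(c,i['mtx'],i['T'])
    for t in['plaque','easel','photo_box','stage_mid','box_front','light_lid','lid_pull','lens_spray','copper_cup','white_timer']:
        print(t,[(np.round(d['confidence'],2),np.round(d['location'])) for d in finder.tip_of(c,t)[:2]],[(np.round(d['confidence'],2),np.round(d['rect'])) for d in finder.look_for(c,t)[:1]])
print(robot.observe())
E
```

```text
side [[619.5207   0.     322.7977]
 [  0.     619.5207 238.5164]
 [  0.       0.       1.    ]] [[ 0.1692 -0.4073  0.8975 -0.7619]
 [-0.9854 -0.0879  0.1459 -0.0586]
 [ 0.0194 -0.909  -0.4163  0.6937]
 [ 0.      0.      0.      1.    ]]
plaque [(np.float64(0.93), array([280., 216.]))] [(np.float64(0.61), array([220., 263.,  33.,  39.]))]
easel [(np.float64(0.57), array([288., 222.])), (np.float64(0.45), array([241., 271.]))] [(np.float64(0.74), array([221., 290.,  26.,  23.]))]
photo_box [] [(np.float64(0.73), array([341., 220., 133., 160.]))]
stage_mid [] [(np.float64(0.92), array([340., 218., 138., 160.]))]
box_front [] [(np.float64(0.74), array([340., 219., 131., 158.]))]
light_lid [] [(np.float64(0.57), array([292., 181.,  34.,  80.]))]
lid_pull [(np.float64(0.53), array([241., 269.]))] [(np.float64(0.77), array([293., 180.,  34.,  82.]))]
lens_spray [(np.float64(0.84), array([242., 270.]))] [(np.float64(0.88), array([270., 226.,  13.,  33.]))]
copper_cup [(np.float64(0.83), array([306., 457.]))] [(np.float64(0.75), array([460., 303.,  29.,  22.]))]
white_timer [(np.float64(0.85)
[... 1464 characters left out ...]
4(0.74), array([450., 282.,  23.,  21.]))]
white_timer [(np.float64(0.95), array([197., 205.])), (np.float64(0.65), array([151., 294.]))] [(np.float64(0.87), array([202., 201.,  30.,  32.]))]
{'clock': 2.1, 'qpos': array([-1.2587,  0.3109,  0.014 ,  1.5115, -0.0044,  1.3192, -0.0272]), 'qd': array([ 0.0002,  0.0004,  0.0008, -0.0003, -0.0025,  0.001 , -0.0012]), 'effort': array([  0.0002, -37.9798,   0.1457, -23.0858,   0.0122,   0.0019,
        -0.    ]), 'eef_pos': array([0.1905, 0.516 , 0.2313]), 'eef_rot': array([0.5527, 3.0926, 0.0001]), 'force': array([-0.5409, -0.7657,  0.2522]), 'ft_torque': array([ 0.0237,  0.0117, -0.009 ]), 'finger_force': 0.0, 'gripper_width': 0.9996471079095751}
```

View pics/side0.png

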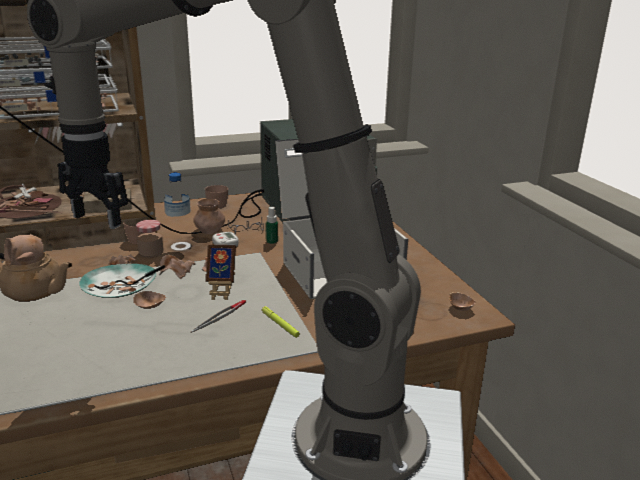

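View pics/top0.png

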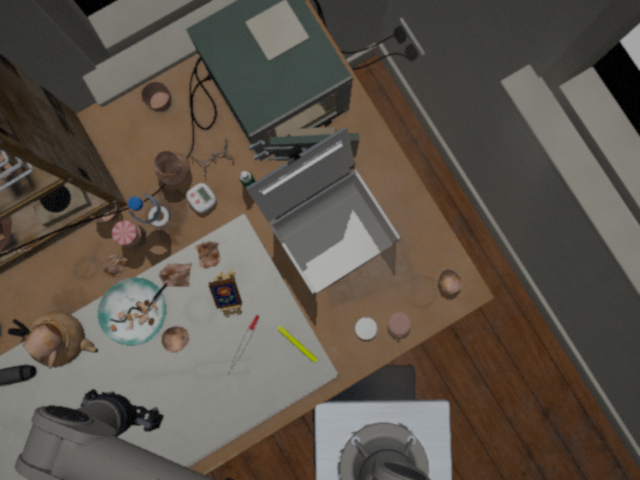

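The side view shows the plaque leaning on its easel at (220,263) and the box partly hidden by the arm. The top view shows the easel at (228,294), the box at (324,212) turned about 30°, and the lid leaning back. Next I'll zoom in on these.

Run:
```python
import cv2,numpy as np
a=cv2.imread('pics/top0.png');b=cv2.imread('pics/side0.png')
r=lambda im,x,y,w,h,s:cv2.resize(im[y:y+h,x:x+w],None,fx=s,fy=s,interpolation=cv2.INTER_CUBIC)
A=r(a,230,115,180,185,3) #540x555
B=np.vstack([r(a,200,265,52,56,5),r(b,196,235,52,64,5)[:315]]) #260
B=B[:555]
cv2.imwrite('pics/crop.png',np.hstack([A,np.vstack([B,np.zeros((max(0,555-len(B)),260,3),np.uint8)])]))
```

```text
(no output)
```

View pics/crop.png

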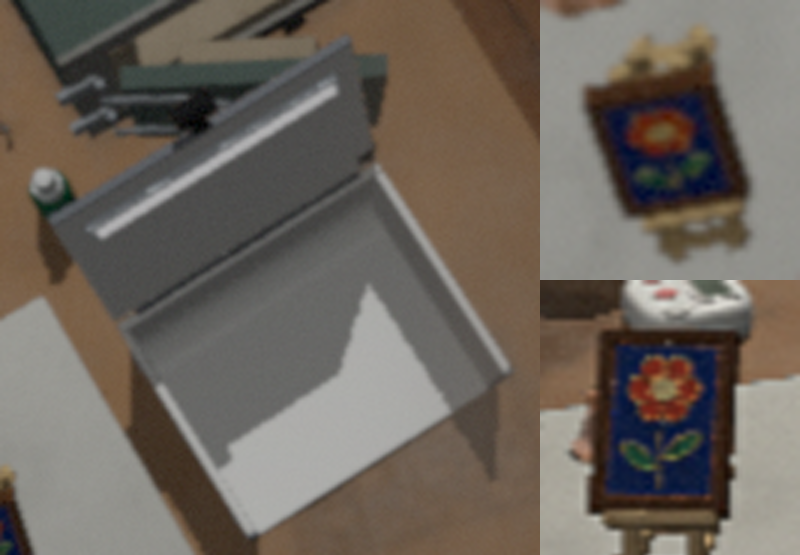

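```bash
cat > fit.py <<'E'
from h import *
from scipy.optimize import least_squares
np.set_printoptions(precision=4,suppress=True)
S=np.array([[208.4,245],[236,245.6],[233.6,282],[206,281]]);T=np.array([[209.4,283],[234.4,281],[241.6,305.6],[217.6,307.6]])
def corners(p,L=.7):
    H=p[4]; c=np.array([[-.006,.031,H],[-.006,-.031,H],[-.006,-.031,0],[-.006,.031,0]])
    return R.from_euler('z',p[3]).apply(R.from_euler('y',L).apply(c))+p[:3]
for a,b in((S,T),):
    for x in zip(a,b): print(tri(*x))
    f=lambda p:np.r_[(proj('side',corners(p))-a).ravel(),(proj('top',corners(p))-b).ravel()]
    s=least_squares(f,[.3,.3,.03,.2,.084]);print('plaque',s.x,f(s.x).round(1))
B=np.array([[510,372],[243,530],[380,165],[120,325]])/3+[230,115]
def bc(p): return R.from_euler('z',p[2]).apply([[-.095,-.118,.112],[-.095,.118,.112],[.095,-.118,.112],[.095,.118,.112]])+[p[0],p[1],0]
f=lambda p:(proj('top',bc(p))-B).ravel()
s=least_squares(f,[.5,.1,.5]);x,y,w=p=s.x;print('box',p,f(p).round(1))
for n,l in(('stage',[-.015,0,.006]),('front',[-.095,0,.006]),('hinge',[.0955,0,.114])):
    P=R.from_euler('z',w).apply(l)+[x,y,0];print(n,P,proj('top',P)[:,::-1],proj('side',P))
for a in(1.83,1.047):
    P=R.from_euler('z',w).apply([.0955-.216*np.cos(a),0,.114+.216*np.sin(a)])+[x,y,0];print('pull',P,proj('top',P)[:,::-1])
for t,uv,z in(('spray',(181,243),0),('timer',(205,197),.0),('cup',(450,285),0)):print(t,onz('top',uv,z))
print(onz('top',(246,178),.097))
E
python3 fit.py
```

```text
[0.4339 0.3943 0.098 ]
[0.4382 0.3344 0.1008]
[0.3828 0.3258 0.0392]
[0.3784 0.385  0.0372]
plaque [0.3862 0.3571 0.0328 0.1213 0.0837] [ 0.1 -0.6  0.  -0.1 -0.8  0.3 -1.2  0.2 -0.3  1.1  1.8 -0.6  1.2 -1.4
 -0.8  0.2]
box [0.5483 0.1075 0.5313] [ 0.7  0.3  0.6  1.9  0.1 -0.9 -1.5 -1.4]
stage [0.5354 0.0999 0.006 ] [[241.2211 336.9169]] [[343.816  273.3291]]
front [0.4664 0.0594 0.006 ] [[269.1979 354.0697]] [[357.2866 288.9587]]
hinge [0.6307 0.1559 0.114 ] [[195.04   312.7233]] [[328.1085 214.4693]]
pull [0.6784 0.184  0.3228] [[151.5975 296.1135]]
pull [0.5375 0.1012 0.301 ] [[224.035 339.491]]
spray [0.5371 0.4824 0.    ]
timer [0.6508 0.4244 0.    ]
cup [ 0.425  -0.1734  0.    ]
[0.6762 0.3105 0.097 ]
```

>>> drive_tool --commands '[[[0,0,0,0,0,-0.5,1],[-0.2,-0.2,0,0,0,-1,1],[0,0,0,0,0,-1,1],[0,0,0,0,0,-1,1],[0,0,0,0,0,-0.45,1]]]'

```text
clock: 2.52
eef_pos: [0.196, 0.5058, 0.2314]
eef_rot: [-0.196, 3.135, 0.0]
force: [0.5, -0.6, 0.1]
gripper_width: 0.998
finger_force: 0.0
```

>>> drive_tool --commands '[[[-0.4,-0.4,0.1,0,0,0,1],[-0.6,-0.5,0.2,0,0,0,1],[-0.6,-0.5,0.25,0,0,0,1],[-0.6,-0.5,0.25,0,0,0,1],[-0.6,-0.5,0.25,0,0,0,1]]]'

```text
clock: 2.93
eef_pos: [0.3197, 0.4233, 0.1891]
eef_rot: [-0.19, 3.135, 0.001]
force: [0.6, 0.2, 1.0]
gripper_width: 0.998
finger_force: 0.0
```

>>> drive_tool --commands '[[[-0.6,-0.5,0.25,0,0,0,1],[-0.6,-0.5,0.2,0,0,0,1],[-0.5,-0.5,0.2,0,0,0,1],[-0.3,-0.3,0.1,0,0,0,1],[0,0,0,0,0,0,1]]]'

```text
clock: 3.35
eef_pos: [0.4109, 0.3569, 0.1581]
eef_rot: [-0.174, 3.136, -0.007]
force: [-0.4, -0.9, -0.2]
gripper_width: 0.994
finger_force: 0.0
```

```bash
cat >> h.py <<'E'
def need(P,yaw,tilt):
    "tool to TCP P, frame x=-X y=Y of yawed frame, tilted forward by tilt"
    np.set_printoptions(precision=3,suppress=True)
    s=robot.observe();R0=R.from_rotvec(s['eef_rot'])
    B=R.from_euler('z',yaw)*R.from_matrix(np.array([[-1,0,0],[0,1,0],[0,0,-1.]]))*R.from_euler('y',-tilt)
    d=np.asarray(P)-s['eef_pos']
    print('t',s['clock'],'pos',s['eef_pos'],'q',s['qpos'],'F',s['force'],'w',s['gripper_width'],s['finger_force'])
    print('shift units in present frame',R0.inv().apply(d)/.04,'in target frame',B.inv().apply(d)/.04,'turn',(R0.inv()*B).as_rotvec()/.12)
E
python3 - <<'E'
from h import *
need([.417,.361,.15],.12,0)
im=snapshot('top');cv2.imwrite('pics/t1.png',cv2.resize(im[230:350,170:310,::-1],None,fx=4,fy=4,interpolation=cv2.INTER_CUBIC))
E
```

```text
t 3.35 pos [0.411 0.357 0.158] q [-0.812  0.351  0.082  1.642 -0.026  1.151  0.958] F [-0.439 -0.882 -0.201] w 0.9944293559890454 0.0
shift units in present frame [-0.162  0.086  0.203] in target frame [-0.163  0.084  0.203] turn [-0.039  0.008 -0.074]
```

View pics/t1.png

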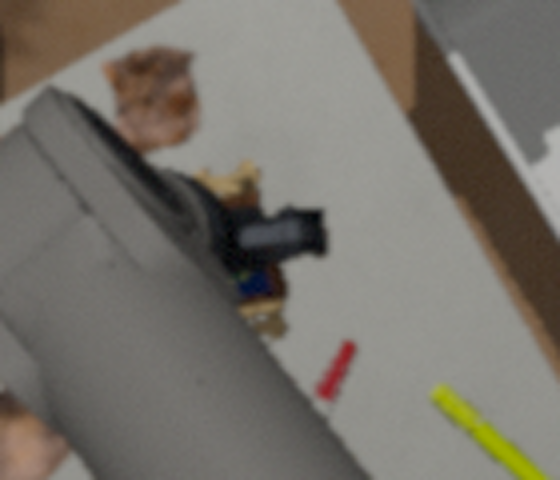

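The top view is mostly hidden by the arm. The right finger is at (285,232), just beside the plaque, which fits the plan. I'll descend partway and check from the side.

>>> drive_tool --commands '[[[-0.15,0.08,0.2,0,0,0,1],[0,0,0.5,0,0,0,1],[0,0,0.5,0,0,0,1],[0,0,0.4,0,0,0,1],[0,0,0,0,0,0,1]]]'

```text
clock: 3.82
eef_pos: [0.4083, 0.3665, 0.0916]
eef_rot: [0.195, -3.129, 0.005]
force: [-0.6, -0.3, -0.2]
gripper_width: 0.999
finger_force: 0.0
```

Run:
```python
from h import *
need([.417,.361,.046],.12,0)
im=snapshot('side');cv2.imwrite('pics/s1.png',cv2.resize(im[180:310,140:300,::-1],None,fx=5,fy=4.6,interpolation=cv2.INTER_CUBIC))
```

```text
t 3.8167 pos [0.408 0.366 0.092] q [-0.814  0.43   0.07   1.706 -0.036  1.014  0.964] F [-0.555 -0.333 -0.157] w 0.9994480310590298 0.0
shift units in present frame [-0.206 -0.159  1.14 ] in target frame [-0.199 -0.162  1.141] turn [-0.025 -0.055  0.035]
```

View pics/s1.png

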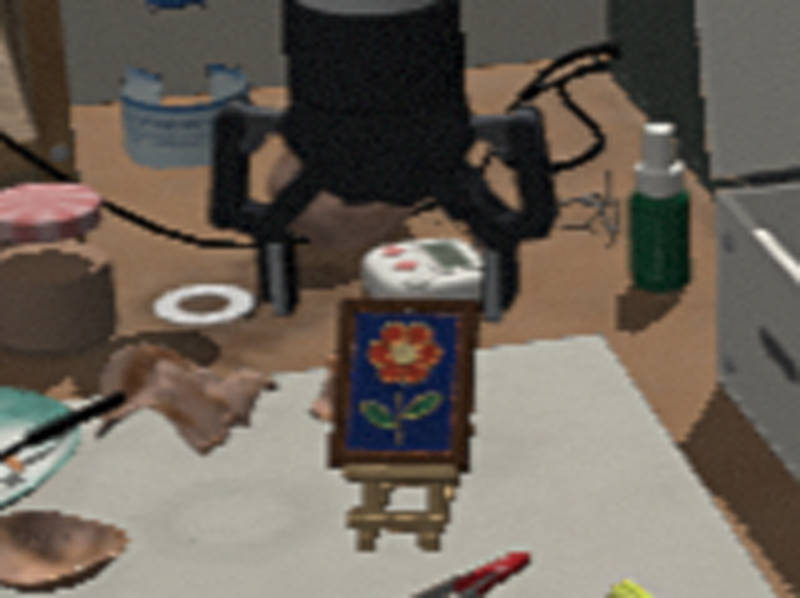

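The side view shows the fingers straddling the plaque, a little too far left: finger mid at 387 and plaque mid at 409 in the crop. The commanded y offset should account for most of that.

Run:
```python
from h import *
s=robot.observe();print(s['eef_pos'],'proj tip',proj('side',s['eef_pos']+[0,0,.013]), 'seen',140+386/5,180+312/4.6)
yv=np.array([-.12,.993,0])
for k in(.0425,-.0425):print(proj('side',s['eef_pos']+[0,0,.013]+k*yv))
print('seen',140+np.array([278,495])/5)
```

```text
[0.40950956 0.36706503 0.0935004 ] proj tip [[216.68195722 247.30339   ]] seen 217.2 247.82608695652175
[[197.46036705 246.54971111]]
[[235.94837171 248.05882645]]
seen [195.6 239. ]
```

>>> drive_tool --commands '[[[-0.2,-0.16,0,0,0,0,1],[0,0,0,0,0,0,1],[0,0,0.2,0,0,0,1],[0,0,0.2,0,0,0,1],[0,0,0,0,0,0,1]]]'

```text
clock: 4.28
eef_pos: [0.4199, 0.36, 0.0778]
eef_rot: [0.188, -3.134, 0.002]
force: [-0.6, -0.4, 0.2]
gripper_width: 1.003
finger_force: 0.0
```

Run:
```python
from h import *
need([.417,.361,.046],.12,0)
```

```text
t 4.2833 pos [0.42  0.36  0.078] q [-0.795  0.451  0.074  1.712 -0.039  0.983  0.985] F [-0.559 -0.448  0.154] w 1.0032471090426263 0.0
shift units in present frame [0.067 0.035 0.794] in target frame [0.069 0.033 0.794] turn [-0.012 -0.021  0.001]
```

>>> drive_tool --commands '[[[0.05,0.03,0.25,0,0,0,1],[0,0,0.25,0,0,0,1],[0,0,0.25,0,0,0,1],[0,0,0,0,0,0,1],[0,0,0,0,0,0,0.8]]]'

```text
clock: 4.7
eef_pos: [0.418, 0.361, 0.048]
eef_rot: [0.189, -3.134, 0.003]
force: [0.1, 0.4, 0.5]
gripper_width: 0.883
finger_force: 0.0
```

>>> drive_tool --commands '[[[0,0,0,0,0,0,0.7],[0,0,0,0,0,0,0.6],[0,0,0,0,0,0,0.5],[0,0,0,0,0,0,0.5],[0,0,0,0,0,0,0.5]]]'

```text
clock: 5.12
eef_pos: [0.4192, 0.3623, 0.0499]
eef_rot: [-0.189, 3.135, 0.002]
force: [0.0, 0.8, 1.6]
gripper_width: 0.713
finger_force: 65.2
```

Run:
```python
from h import *
need([.417,.361,.046],.12,0)
```

```text
t 5.1167 pos [0.419 0.362 0.05 ] q [-0.797  0.485  0.071  1.739 -0.042  0.917  0.984] F [0.011 0.776 1.567] w 0.7125776557461116 65.19031763076782
shift units in present frame [ 0.058 -0.027  0.098] in target frame [ 0.058 -0.027  0.098] turn [0.01  0.01  0.003]
```

>>> drive_tool --commands '[[[-0.1,0,-0.15,0,0,0,0.5],[-0.15,0,-0.3,0,0,0,0.5],[-0.15,0,-0.6,0,0,0,0.5],[0,0,-0.8,0,0,0,0.5],[0,0,-0.8,0,0,0,0.5]]]'

```text
clock: 5.53
eef_pos: [0.4347, 0.362, 0.1554]
eef_rot: [0.187, -3.134, 0.005]
force: [1.2, -0.2, -1.8]
gripper_width: 0.715
finger_force: 65.4
```

>>> drive_tool --commands '[[[0,0,-0.8,0,0,-0.4,0.5],[0,0,-0.7,0,0,-0.8,0.5],[0,0,-0.3,0,0,-0.9,0.5],[0,0,0,0,0,-0.9,0.5],[0,0,0,0,0,-0.46,0.5]]]'

```text
clock: 5.95
eef_pos: [0.4356, 0.3633, 0.2289]
eef_rot: [-0.836, 3.026, 0.001]
force: [-0.5, 0.1, -1.8]
gripper_width: 0.713
finger_force: 65.3
```

>>> drive_tool --commands '[[[0,0,0,0,-0.5,0,0.5],[0,0,0,0,-0.9,0,0.5],[0,0,0,0,-0.9,0,0.5],[0,0,0,0,-0.9,0,0.5],[0,0,0,0,-0.9,0,0.5]]]'

```text
clock: 6.37
eef_pos: [0.4348, 0.3628, 0.2279]
eef_rot: [-0.702, 2.562, 0.178]
force: [0.8, -0.1, -1.4]
gripper_width: 0.721
finger_force: 65.3
```

>>> drive_tool --commands '[[[0,0,0,0,-0.9,0,0.5],[0,0,0,0,-0.6,0,0.5],[0,0,0,0,-0.23,0,0.5],[0,0,0,0,0,0,0.5],[0,0,0,0,0,0,0.5]]]'

```text
clock: 6.78
eef_pos: [0.4346, 0.3626, 0.2268]
eef_rot: [-0.65, 2.371, 0.235]
force: [-0.2, -0.5, -1.0]
gripper_width: 0.721
finger_force: 65.4
```

```bash
cat > tgt.py <<'E'
from h import *
# plaque origin in tool frame at grasp
Rg=R.from_rotvec([-.189,3.1345,.002]);Pg=np.array([.4187,.362,.049])
po=np.array([.3862,.3571,.0328]); Rp=R.from_euler('z',.12)*R.from_euler('y',.7)
ot=Rg.inv().apply(po-Pg); Rt=Rg.inv()*Rp
def tcp(o,yaw): # TCP for plaque origin o upright
    Rw=R.from_euler('z',yaw)*Rt.inv(); return np.asarray(o)-Rw.apply(ot)
def plaque():
    s=robot.observe();Q=R.from_rotvec(s['eef_rot']);return s['eef_pos']+Q.apply(ot),(Q*Rt).as_euler('ZYX')
E
python3 - <<'E'
from tgt import *
st=np.array([.5354,.0999,.006]);f=np.array([np.cos(.535),np.sin(.535),0])
P=tcp(st+[0,0,.15]-f*.06,.535);print(P);need(P,.535,.7);print(tcp(st,.535),plaque())
E
```

```text
[0.49592539 0.07763758 0.18955484]
t 6.7833 pos [0.435 0.363 0.227] q [-0.826 -0.044 -0.032  2.159  0.538  0.408  0.819] F [-0.214 -0.513 -1.012] w 0.7207483805256948 65.36452174186707
shift units in present frame [ 2.373 -6.91  -0.765] in target frame [ 2.369 -6.909 -0.777] turn [-0.009 -0.018  0.002]
[0.548 0.108 0.04 ] (array([0.422, 0.354, 0.193]), array([ 0.533,  0.004, -0.002]))
```

>>> drive_tool --commands '[[[0.14,-0.4,-0.05,0,0,0,0.5],[0.27,-0.8,-0.09,0,0,0,0.5],[0.27,-0.8,-0.09,0,0,0,0.5],[0.27,-0.8,-0.09,0,0,0,0.5],[0.27,-0.8,-0.09,0,0,0,0.5]]]'

```text
clock: 7.2
eef_pos: [0.4675, 0.2194, 0.2101]
eef_rot: [-0.648, 2.369, 0.236]
force: [0.5, -0.7, -0.4]
gripper_width: 0.721
finger_force: 65.5
```

>>> drive_tool --commands '[[[0.27,-0.8,-0.09,0,0,0,0.5],[0.27,-0.8,-0.09,0,0,0,0.5],[0.27,-0.8,-0.09,0,0,0,0.5],[0.24,-0.6,-0.06,0,0,0,0.5],[0.1,-0.3,-0.03,0,0,0,0.5]]]'

```text
clock: 7.62
eef_pos: [0.4974, 0.0806, 0.1918]
eef_rot: [-0.641, 2.369, 0.235]
force: [0.8, 0.4, -1.1]
gripper_width: 0.714
finger_force: 65.6
```

>>> drive_tool --commands '[[[0,0,0,0,0,0,0.5],[0,0,0,0,0,0,0.5],[0,0,0,0,0,0,0.5],[0,0,0,0,0,0,0.5],[0,0,0,0,0,0,0.5]]]'

```text
clock: 8.03
eef_pos: [0.4947, 0.0864, 0.1909]
eef_rot: [-0.653, 2.369, 0.236]
force: [-0.6, -0.2, -2.0]
gripper_width: 0.719
finger_force: 65.6
```

Run:
```python
from tgt import *
st=np.array([.5354,.0999,.006])
need(tcp(st+[0,0,.035],.535),.535,.7);print(plaque())
im=snapshot('top')[:,:,::-1];sd=snapshot('side')[:,:,::-1]
z=lambda a,x,y,w,h,s:cv2.resize(a[y:y+h,x:x+w],None,fx=s,fy=s,interpolation=cv2.INTER_CUBIC)
cv2.imwrite('pics/p1.png',np.hstack([z(im,250,130,160,170,2.5)[:400],z(sd,240,150,160,170,2.5)[:400]]))
```

```text
t 8.0333 pos [0.495 0.086 0.191] q [-1.142 -0.28   1.053  2.326 -0.232  0.339  2.276] F [-0.563 -0.181 -1.978] w 0.7187242625589967 65.56921005249023
shift units in present frame [ 0.789 -0.205  3.137] in target frame [ 0.792 -0.205  3.136] turn [ 0.006 -0.01   0.025]
(array([0.483, 0.078, 0.157]), array([ 0.537,  0.003, -0.002]))
```

View pics/p1.png

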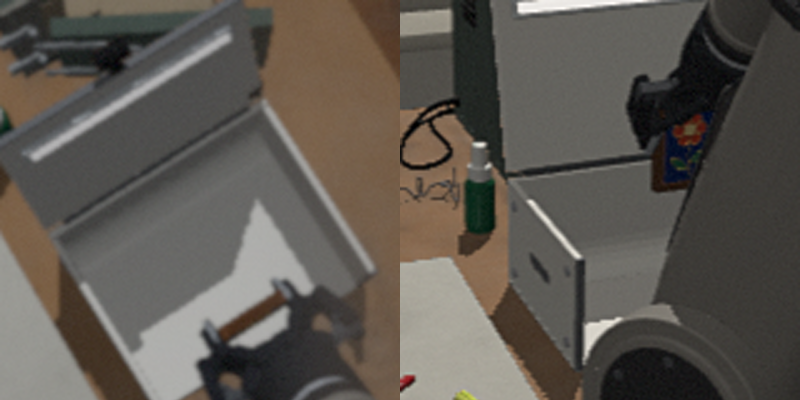

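The top view shows the plaque held upright, its top edge running from (218,338) to (285,292) in the crop, and the hinge line from (60,235) to (258,105). I'll check these angles against the model before lowering.

Run:
```python
from tgt import *
ang=lambda a,b:np.degrees(np.arctan2(-(b-a)[1],(b-a)[0]))
for w in(.5,.535,.57):
    Rz=R.from_euler('z',w)
    e=proj('top',Rz.apply([[-.006,.031,.084],[-.006,-.031,.084]])+[.483,.078,.157])
    h=proj('top',Rz.apply([[.095,.118,.112],[.095,-.118,.112]])+[.5483,.1075,0])
    f=proj('top',Rz.apply([[-.095,.118,.0],[-.095,-.118,.0]])+[.5483,.1075,0])
    r=proj('top',Rz.apply([[-.095,-.118,.112],[.095,-.118,.112]])+[.5483,.1075,0])
    print(w,'plaque',ang(*e),'back',ang(*h),'front',ang(*f),'rightwall',ang(*r))
im=snapshot('top')
g=cv2.GaussianBlur(cv2.cvtColor(im,cv2.COLOR_RGB2GRAY),(0,0),.7)
L=cv2.createLineSegmentDetector(2).detect(g)[0][:,0]
for l in L:
    n=np.hypot(l[2]-l[0],l[3]-l[1]);m=((l[0]+l[2])/2,(l[1]+l[3])/2)
    if n>18 and 250<m[0]<410 and 130<m[1]<300: print(l.round(1),'len',n.round(),'ang',(ang(l[:2],l[2:])%180).round(1))
```

```text
0.5 plaque 29.463193910213803 back 29.103820384996723 front 29.5224589955075 rightwall 120.23056371998618
0.535 plaque 31.474867708750704 back 31.091416078824253 front 31.537049210682735 rightwall 122.2303909844784
0.57 plaque 33.48728320656354 back 33.08034919644848 front 33.55235169075709 rightwall 124.2285533417156
[336.9 296.9 327.6 274.8] len 24.0 ang 113.0
[362.9 252.3 342.4 265.2] len 24.0 ang 32.0
[335.6 261.8 358.7 247. ] len 27.0 ang 32.6
[274.2 234.  311.4 292.6] len 69.0 ang 122.4
[263.6 194.4 341.5 146.2] len 92.0 ang 31.8
[311.2 324.8 244.5 215.1] len 128.0 ang 121.3
[290.9 171.5 259.7 190.7] len 37.0 ang 31.7
[272.  258.3 273.5 233.2] len 25.0 ang 86.6
[340.7 140.2 306.1 162.2] len 41.0 ang 32.4
[353.3 171.8 396.1 237.8] len 79.0 ang 123.0
[343.6 238.2 306.1 262.6] len 45.0 ang 33.0
[374.4 243.1 353.4 210. ] len 39.0 ang 122.4
[351.4 209.6 342.6 238.3] len 30.0 ang 72.9
[326.8 136.7 306.5 148.8] len 24.0 ang 30.8
[361.4 301.1 347.7 287.2] len 19.0 ang 134.6
[301.2 269.  284.7 242.5] len 31.0 ang 122.0
[268.1 149.  291.9 148.7] len 24.0 ang 0.8
[398.9 234.7 356.6 169.5] len 78.0 ang 123.0
[358.8 140.2 354.9 158.2] len 18.0 ang 78.0
[291.8 135.7 330.6 133.4] len 39.0 ang 3.4
[271.9 143.2 314.4 141.9] len 43.0 ang 1.8
[384.6 270.5 398.1 285.6] len 20.0 ang 131.9
[348.  174.2 277.  218.4] len 84.0 ang 31.9
[272.6 224.3 332.3 187.5] len 70.0 ang 31.7
[316.8 146.8 344.8 128.7] len 33.0 ang 32.9
[255.3 183.8 285.5 165.4] len 35.0 ang 31.4
[266.9 220.6 256.1 203.6] len 20.0 ang 122.4
[389.8 239.9 354.6 185.5] len 65.0 ang 123.0
[333.2 186.9 352.2 175. ] len 23.0 ang 32.1
[275.8 215.8 301.8 199.3] len 31.0 ang 32.5
[305.7 197.1 332.  180.8] len 31.0 ang 31.8
```

Run:
```python
from tgt import *
for x in(-.006,.006):print(proj('top',R.from_euler('z',.548).apply([[x,.031,.084],[x,-.031,.084]])+plaque()[0]))
# box edges check w=.548
w=.548
for c in([.5483,.1075,0],):
    Rz=R.from_euler('z',w);print(proj('top',Rz.apply([[.095,-.118,.112],[-.095,-.118,.112],[.095,.118,.112],[-.095,.118,.112],[.095,-.111,.112],[-.095,-.111,.112]])+c))
st=np.array([.5483,.1075,.006])+R.from_euler('z',w).apply([-.015,0,0]);print(st)
need(tcp(st+[0,0,.02],.535),.535,.7)
```

```text
[[339.54695652 264.98350663]
 [365.08209612 248.88818024]]
[[336.40617167 260.02950674]
 [361.92656617 243.9631225 ]]
[[355.77171568 168.76166377]
 [400.85978121 238.26351419]
 [268.3624027  223.02112632]
 [312.72378259 293.93501647]
 [353.20330731 170.35600712]
 [398.27034451 239.8991436 ]]
[0.53549648 0.09968528 0.006     ]
t 8.1833 pos [0.495 0.086 0.191] q [-1.142 -0.28   1.054  2.326 -0.232  0.338  2.276] F [-0.243  0.573 -1.932] w 0.7139312630592024 65.56963205337524
shift units in present frame [ 1.022 -0.2    3.425] in target frame [ 1.026 -0.201  3.424] turn [ 0.004 -0.01   0.016]
```

>>> drive_tool --commands '[[[0.1,-0.02,0.35,0,0,0,0.5],[0.2,-0.04,0.7,0,0,0,0.5],[0.2,-0.04,0.7,0,0,0,0.5],[0.2,-0.04,0.7,0,0,0,0.5],[0.14,-0.03,0.5,0,0,0,0.5]]]'

```text
clock: 8.6
eef_pos: [0.4998, 0.1013, 0.1407]
eef_rot: [-0.668, 2.409, 0.24]
force: [-0.3, 1.3, -0.9]
gripper_width: 0.715
finger_force: 65.6
```

>>> drive_tool --commands '[[[0.1,-0.03,0.3,0,0,0,0.5],[0.04,0,0.2,0,0,0,0.5],[0,0,0,0,0,0,0.5],[0,0,0,0,0,0,0.5],[0,0,0,0,0,0,0.5]]]'

```text
clock: 9.02
eef_pos: [0.5034, 0.1013, 0.1358]
eef_rot: [-0.665, 2.413, 0.23]
force: [0.5, -0.2, -0.8]
gripper_width: 0.715
finger_force: 65.7
```

Run:
```python
from tgt import *
st=np.array([.5372,.1007,.006])
need(tcp(st,.535),.535,.7);print(plaque())
print('down in tool units per mm',R.from_rotvec(robot.observe()['eef_rot']).inv().apply([0,0,-.001])/.04)
```

```text
t 9.0167 pos [0.503 0.101 0.136] q [-0.761  0.028  0.774  2.341 -1.063  0.395  3.04 ] F [ 0.471 -0.207 -0.831] w 0.7154616846608782 65.73240995407104
shift units in present frame [ 0.598 -0.432  2.568] in target frame [ 0.718 -0.42   2.539] turn [ 0.041 -0.391  0.006]
(array([0.49 , 0.092, 0.103]), array([0.538, 0.048, 0.003]))
down in tool units per mm [ 0.015 -0.     0.02 ]
```

```bash
cat > kin.py <<'E'
from h import *
import itertools
from scipy.optimize import least_squares
def fk(q,p,s):
    e=lambda a,x:R.from_euler(a,x)
    P=np.array([0,0,p[0]]);Q=e('z',s[0]*q[0]);L=[[p[4],p[8],p[1]],[p[5],p[9],p[2]],[p[6],p[10],p[3]]]
    Q=Q*e('y',q[1]);Q=Q*e('z',s[1]*q[2]);P=P+Q.apply([p[4],p[8],p[1]])
    Q=Q*e('y',q[3]);P=P+Q.apply([p[7],0,0]);Q=Q*e('z',s[2]*q[4]);P=P+Q.apply([p[5],p[9],p[2]])
    Q=Q*e('y',q[5]);Q=Q*e('z',s[3]*q[6]+p[11]);P=P+Q.apply([0,0,p[3]])+Q.apply([0,0,0])
    return P,Q
E
python3 - <<'E'
from kin import *
np.set_printoptions(precision=4,suppress=True)
D=[([-1.2587,.3109,.014,1.5115,-.0044,1.3192,-.0272],[.1905,.516,.2313],[.5527,3.0926,.0001]),
([-.812,.351,.082,1.642,-.026,1.151,.958],[.411,.357,.158],[-.174,3.136,-.007]),
([-.814,.43,.07,1.706,-.036,1.014,.964],[.4083,.3665,.0916],[.195,-3.129,.005]),
([-.795,.451,.074,1.712,-.039,.983,.985],[.42,.36,.078],[.188,-3.134,.002]),
([-.797,.485,.071,1.739,-.042,.917,.984],[.4192,.3623,.0499],[-.189,3.135,.002]),
([-.826,-.044,-.032,2.159,.538,.408,.819],[.4346,.3626,.2268],[-.65,2.371,.235]),
([-1.142,-.28,1.053,2.326,-.232,.339,2.276],[.4947,.0864,.1909],[-.653,2.369,.236]),
([-.761,.028,.774,2.341,-1.063,.395,3.04],[.5034,.1013,.1358],[-.665,2.413,.23])]
s0=robot.observe();D.append((s0['qpos'],s0['eef_pos'],s0['eef_rot']))
best=None
for s in itertools.product([1,-1],repeat=4):
  for f0 in(0,np.pi/2,np.pi,-np.pi/2):
    def f(p):
        r=[]
        for q,P,w in D:
            a,Q=fk(q,p,s);r+=list((a-P)*5)+list((R.from_rotvec(w).inv()*Q).as_rotvec()*.5)
        return np.r_[r,(p[4:11])*.05]
    o=least_squares(f,[.3,.35,.35,.25]+[0]*7+[f0])
    if best is None or o.cost<best[0]: best=(o.cost,s,o.x)
print(best);
for q,P,w in D:
    a,Q=fk(q,best[2],best[1]);print((a-P)*1000,(R.from_rotvec(w).inv()*Q).magnitude())
np.savez('kin.npz',p=best[2],s=best[1])
E
```

```text
(np.float64(0.0009978502561193787), (-1, -1, -1, -1), array([ 0.2545,  0.4288,  0.4127,  0.334 ,  0.0188,  0.0147, -0.    ,
       -0.0259, -0.0144, -0.0015,  0.    , -4.712 ]))
[-0.4427  1.9662 -0.0842] 0.00036815099320412374
[0.5207 1.1533 0.748 ] 0.001174417240624913
[-0.8999 -0.2119  0.1507] 0.0005940863828236845
[-1.8412 -0.601   0.1706] 0.0009398211920638006
[-2.4035 -0.8244  0.2794] 0.0012568345825411456
[ 2.9583  4.2009 -0.6957] 0.000619869081424228
[-3.3992 -4.0413 -2.292 ] 0.0007090846648980345
[0.6608 0.0161 0.9679] 0.0009801633101105818
[ 0.4565 -0.1516  0.7553] 0.0003433732725926875
```

```bash
cat >> kin.py <<'E'
Z=np.load('kin.npz') if __import__('os').path.exists('kin.npz') else None
lo=np.array([-2.7,-.3,-1.27,.12,-1.44,.2,-3.05]);hi=np.array([2.7,1.91,1.3,2.57,4.58,2.03,3.05])
def ik(P,Q,q0,fixed=None,wn=0.01):
    def f(q):
        a,b=fk(q,Z['p'],Z['s']);r=np.r_[(a-P)*10,(Q.inv()*b).as_rotvec()*2,(q-q0)*wn]
        if fixed is not None:r=np.r_[r,(q[0]-fixed)*5]
        return r
    o=least_squares(f,np.clip(q0,lo+1e-3,hi-1e-3),bounds=(lo,hi));return o.x,np.abs(f(o.x)[:6]).max()
def orient(yaw,tilt):
    return R.from_euler('z',yaw)*R.from_matrix(np.array([[-1,0,0],[0,1,0],[0,0,-1.]]))*R.from_euler('y',-tilt)
E
python3 - <<'E'
from tgt import *
from kin import *
np.set_printoptions(precision=2,suppress=True)
st=np.array([.5372,.1007,.006]);rng=np.random.default_rng(0)
for name,P in(('place',tcp(st,.535)),('above',tcp(st+[0,0,.13],.535)),('now',robot.observe()['eef_pos'])):
  for q1 in np.arange(-1.4,1.5,.2):
    best=(9,None)
    for k in range(10):
        q,e=ik(P,orient(.537,.7),rng.uniform(lo,hi) if k else robot.observe()['qpos'],q1,wn=1e-4)
        if e<best[0]:best=(e,q)
    if best[0]<.02:print(name,q1,best[1],round(best[0],3))
E
```

```text
place -1.0 [-1.    0.7   1.19  2.36  4.35  0.95 -2.61] 0.0
place -0.8 [-0.8   0.5   0.91  2.36  4.36  0.72 -2.5 ] 0.0
place -0.6000000000000001 [-0.6   0.41  0.67  2.36  4.35  0.6  -2.42] 0.0
place -0.40000000000000013 [-0.4   0.36  0.45  2.36  4.32  0.51 -2.36] 0.0
place -0.20000000000000018 [-0.2   0.34  0.22  2.36  4.29  0.44 -2.29] 0.0
place -2.220446049250313e-16 [ 0.    0.33  0.    2.36  4.24  0.38 -2.21] 0.0
place 0.19999999999999973 [ 0.2   0.34 -0.22  2.36  4.17  0.32 -2.11] 0.0
place 0.3999999999999997 [ 0.4   0.36 -0.45  2.37  4.03  0.26 -1.94] 0.0
place 0.5999999999999996 [ 0.6   0.41 -0.68  2.38  3.71  0.2  -1.59] 0.004
place 0.7999999999999994 [ 0.8   0.5  -0.96  2.4   2.88  0.2  -0.73] 0.02
place 0.9999999999999996 [ 1.    0.68 -1.26  2.37  2.06  0.32  0.17] 0.0
above -1.2 [-1.2   0.14  1.26  2.23 -1.14  0.51  3.05] 0.018
above -1.0 [-1.    0.1   1.04  2.23 -1.12  0.48  3.05] 0.0
above -0.8 [-0.8   0.08  0.82  2.23 -1.08  0.45  3.02] 0.0
above -0.6000000000000001 [-0.6   0.06  0.61  2.23 -1.05  0.43  2.99] 0.0
above -0.40000000000000013 [-0.4   0.06  0.41  2.23 -1.02  
[... 731 characters left out ...]
 [-0.8   0.02  0.83  2.39 -1.28  0.39 -3.01] 0.0
now -0.40000000000000013 [-0.4   0.02  0.43  2.39 -1.27  0.38 -3.02] 0.0
now -0.20000000000000018 [-0.2   0.02  0.23  2.39 -1.26  0.37 -3.02] 0.0
now -2.220446049250313e-16 [ 0.    0.02  0.02  2.39 -1.26  0.37 -3.03] 0.0
now 0.19999999999999973 [ 0.2   0.02 -0.18  2.39 -1.25  0.37 -3.03] 0.0
now 0.3999999999999997 [ 0.4   0.02 -0.38  2.39 -1.25  0.36 -3.04] 0.0
now 0.5999999999999996 [ 0.6   0.02 -0.58  2.39 -1.24  0.36 -3.04] 0.0
now 0.7999999999999994 [ 0.8   0.02 -0.78  2.39 -1.23  0.35 -3.05] 0.0
now 0.9999999999999996 [ 1.    0.03 -0.99  2.39 -1.23  0.34 -3.05] 0.002
now 1.1999999999999997 [ 1.2   0.04 -1.19  2.39 -1.22  0.33 -3.05] 0.008
```

```bash
cat > sim.py <<'E'
from tgt import *
from kin import *
from scipy.spatial.transform import Slerp
np.set_printoptions(precision=2,suppress=True)
def run(q,W):
    "W: list of (name,P,yaw,tilt); straight interpolation, min joint change"
    P,Q=fk(q,Z['p'],Z['s'])
    for n,P1,yaw,tilt in W:
        Q1=orient(yaw,tilt);S=Slerp([0,1],R.concatenate([Q,Q1]));N=12;em=0;dq=0;mn=hi-lo
        for t in np.linspace(1/N,1,N):
            q2,e=ik(P+(P1-P)*t,S(t),q,wn=.02);em=max(em,e);dq=max(dq,np.abs(q2-q).max());q=q2
            mn=np.minimum(mn,np.minimum(q-lo,hi-q))
        P,Q=np.array(P1),Q1;print(n,'q',q,'err',round(em,3),'dq',round(dq,2),'margin',mn)
    return q
E
python3 - <<'E'
from sim import *
q=robot.observe()['qpos'];a=np.array
st=a([.5372,.1007,.006]);pl=tcp(st,.537)
W=[('up',a([.485,.08,.2]),.535,.55),('back',a([.4346,.3626,.2268]),.535,.55),('yaw',a([.4346,.3626,.2268]),.15,.55),('tilt',a([.4346,.3626,.2268]),.15,1.2),('yawback',a([.4346,.3626,.2268]),.537,1.2),
('over',pl+[-.035,-.02,.14],.537,1.2),('low',pl+[0,0,.06],.537,.9),('place',pl,.537,.7)]
run(q,W)
E
```

```text
up q [-0.67 -0.14  0.61  2.21 -0.32  0.58  2.29] err 0.0 dq 0.09 margin [1.93 0.16 0.53 0.24 0.47 0.2  0.1 ]
back q [-0.81 -0.   -0.01  2.03  0.26  0.6   1.11] err 0.0 dq 0.11 margin [1.89 0.15 0.76 0.36 1.18 0.33 0.87]
yaw q [-0.91  0.07 -0.06  1.96  0.57  0.8   0.42] err 0.0 dq 0.07 margin [1.79 0.3  1.21 0.54 1.74 0.41 2.01]
tilt q [-1.12  0.16 -0.17  2.4   1.73  1.04 -0.94] err 0.0 dq 0.13 margin [1.58 0.33 1.1  0.17 2.1  0.53 2.11]
yawback q [-0.96 -0.01 -0.02  2.57  2.42  0.68 -1.16] err 0.062 dq 0.07 margin [1.59 0.29 1.11 0.   2.16 0.48 1.89]
over q [ 0.1   0.16  0.22  2.57  4.25  0.97 -2.02] err 0.325 dq 2.78 margin [0.37 0.   0.   0.   0.33 0.21 0.61]
low q [-0.75  0.37  0.91  2.46  4.2   0.82 -2.26] err 0.087 dq 0.21 margin [1.95 0.47 0.34 0.   0.35 0.62 0.79]
place q [-0.75  0.47  0.85  2.36  4.36  0.68 -2.48] err 0.0 dq 0.02 margin [1.95 0.68 0.4  0.12 0.22 0.48 0.57]
```

Run:
```python
from sim import *
q=robot.observe()['qpos'];a=np.array
st=a([.5372,.1007,.006]);pl=tcp(st,.537)
b=a([.4346,.3626,.2268])
c=a([.47,.36,.20])
W=[('up',a([.485,.08,.2]),.535,.55),('back',b,.535,.55),('yaw',c,.15,.55),('tilt',c,.15,.95)]
q=run(q,W)
for t in(.85,.95,1.05):
  for zz in(.13,.17,.22):
    print(t,zz);run(q,[('t',c,.15,t),('over',pl+[0,0,zz],.537,t),('place',pl,.537,.7)])
```

```text
up q [-0.67 -0.14  0.61  2.21 -0.32  0.58  2.29] err 0.0 dq 0.09 margin [1.93 0.16 0.53 0.24 0.47 0.2  0.1 ]
back q [-0.81 -0.   -0.01  2.03  0.26  0.6   1.11] err 0.0 dq 0.11 margin [1.89 0.15 0.76 0.36 1.18 0.33 0.87]
yaw q [-0.9   0.15  0.01  1.94  0.57  0.71  0.45] err 0.0 dq 0.07 margin [1.8  0.31 1.25 0.54 1.74 0.4  2.  ]
tilt q [-1.1   0.13  0.02  2.26  1.5   0.71 -0.57] err 0.0 dq 0.09 margin [1.6  0.41 1.27 0.31 2.07 0.44 2.48]
0.85 0.13
t q [-1.07  0.11  0.03  2.19  1.27  0.65 -0.32] err 0.0 dq 0.02 margin [1.6  0.41 1.27 0.32 2.71 0.45 2.5 ]
over q [-1.6  -0.3   1.3   2.47  2.26  0.2  -0.33] err 0.277 dq 0.78 margin [0.97 0.   0.   0.1  2.32 0.   2.46]
place q [-1.64 -0.17  1.3   2.55  1.97  0.2  -0.16] err 0.741 dq 0.29 margin [1.06 0.   0.   0.02 2.61 0.   2.84]
0.85 0.17
t q [-1.07  0.11  0.03  2.19  1.27  0.65 -0.32] err 0.0 dq 0.02 margin [1.6  0.41 1.27 0.32 2.71 0.45 2.5 ]
over q [-1.34 -0.16  1.3   2.3  -1.04  0.28  3.05] err 0.092 dq 1.21 margin [1.12 0.   0.   0.17 0.4  0.   0.  ]
place q [ 0.48  0.37 -0.54  2.22 -0.96  0.2   3.05] err 0.209 dq 2.57 margin [1.36 
[... 1731 characters left out ...]
.23 0.39 0.63]
1.05 0.17
t q [-1.13  0.17  0.01  2.32  1.68  0.81 -0.79] err 0.0 dq 0.02 margin [1.57 0.43 1.28 0.25 2.9  0.52 2.26]
over q [-0.65  0.02  0.79  2.46  4.31  0.64 -2.29] err 0.009 dq 0.34 margin [1.6  0.23 0.51 0.   0.27 0.21 0.76]
place q [-0.63  0.42  0.71  2.36  4.35  0.62 -2.44] err 0.0 dq 0.03 margin [2.05 0.35 0.51 0.11 0.23 0.42 0.61]
1.05 0.22
t q [-1.13  0.17  0.01  2.32  1.68  0.81 -0.79] err 0.0 dq 0.02 margin [1.57 0.43 1.28 0.25 2.9  0.52 2.26]
over q [-1.21 -0.3   1.19  2.4   4.52  0.28 -2.44] err 0.002 dq 0.65 margin [1.46 0.   0.11 0.03 0.06 0.01 0.61]
place q [-0.9   0.58  1.04  2.36  4.36  0.81 -2.55] err 0.0 dq 0.13 margin [1.45 0.06 0.   0.16 0.07 0.12 0.5 ]
```

Run:
```python
from h import *
need([.485,.08,.2],.537,.55)
d=lambda v,y,t:(R.from_euler('z',y)*R.from_matrix(np.diag([-1,1,-1.]))*R.from_euler('y',-t)).inv().apply(v)/.04
print('back',d([-.05,.2826,.0268],.537,.55),'yaw -.39 rotvec units',-.387/.12*np.array([-np.sin(.55),0,-np.cos(.55)]),'then shift to c',d([.0354,-.0026,-.0268],.15,.55))
```

```text
t 9.0167 pos [0.503 0.101 0.136] q [-0.761  0.028  0.774  2.341 -1.063  0.395  3.04 ] F [ 0.471 -0.207 -0.831] w 0.7154616846608782 65.73240995407104
shift units in present frame [-0.446 -0.217 -1.682] in target frame [-0.27  -0.223 -1.718] turn [ 0.031  0.859 -0.005]
back [-2.516  6.71   0.756] yaw -.39 rotvec units [ 1.686 -0.     2.749] then shift to c [-0.388 -0.197  1.023]
```

>>> drive_tool --commands '[[[-0.05,-0.03,-0.2,0,0.1,0,0.5],[-0.1,-0.05,-0.4,0,0.2,0,0.5],[-0.1,-0.05,-0.5,0,0.25,0,0.5],[-0.1,-0.05,-0.4,0,0.2,0,0.5],[-0.05,-0.04,-0.2,0,0.1,0,0.5]]]'

```text
clock: 9.43
eef_pos: [0.4879, 0.0855, 0.1954]
eef_rot: [-0.694, 2.494, 0.213]
force: [0.9, 0.4, -2.2]
gripper_width: 0.718
finger_force: 65.8
```

>>> drive_tool --commands '[[[-0.13,0.35,0.04,0,0,0,0.5],[-0.25,0.7,0.08,0,0,0,0.5],[-0.3,0.8,0.09,0,0,0,0.5],[-0.3,0.8,0.09,0,0,0,0.5],[-0.3,0.8,0.09,0,0,0,0.5]]]'

```text
clock: 9.85
eef_pos: [0.4588, 0.2319, 0.2087]
eef_rot: [-0.694, 2.497, 0.215]
force: [0.1, -1.1, -2.0]
gripper_width: 0.716
finger_force: 65.8
```

>>> drive_tool --commands '[[[-0.3,0.8,0.09,0,0,0,0.5],[-0.3,0.8,0.09,0,0,0,0.5],[-0.3,0.8,0.09,0,0,0,0.5],[-0.2,0.5,0.05,0,0,0,0.5],[-0.1,0.3,0.03,0,0,0,0.5]]]'

```text
clock: 10.27
eef_pos: [0.4327, 0.3691, 0.2243]
eef_rot: [-0.701, 2.494, 0.217]
force: [-0.1, 0.1, -1.0]
gripper_width: 0.718
finger_force: 65.8
```

>>> drive_tool --commands '[[[0,0,0,0.2,0,0.35,0.5],[0,0,0,0.4,0,0.65,0.5],[0,0,0,0.4,0,0.65,0.5],[0,0,0,0.4,0,0.65,0.5],[0,0,0,0.28,0,0.45,0.5]]]'

```text
clock: 10.68
eef_pos: [0.4335, 0.3658, 0.2234]
eef_rot: [-0.203, 2.575, 0.078]
force: [-0.3, 1.1, -2.3]
gripper_width: 0.718
finger_force: 65.7
```

Run:
```python
from sim import *
a=np.array;c=a([.47,.36,.20]);np.set_printoptions(precision=3,suppress=True)
need(c,.15,.55);print(plaque())
st=a([.5372,.1007,.006]);pl=tcp(st,.537)
run(robot.observe()['qpos'],[('c',c,.15,.55),('t',c,.15,1.0),('over',pl+[0,0,.145],.537,1.0),('place',pl,.537,.7)])
```

```text
t 10.6833 pos [0.433 0.366 0.223] q [-0.949  0.079 -0.031  1.962  0.577  0.775  0.397] F [-0.252  1.055 -2.282] w 0.7176428573126821 65.74912548065186
shift units in present frame [-0.435 -0.297  0.958] in target frame [-0.446 -0.279  0.959] turn [0.151 0.084 0.021]
(array([0.415, 0.362, 0.192]), array([0.163, 0.141, 0.013]))
c q [-0.899  0.145  0.003  1.942  0.571  0.715  0.453] err 0.0 dq 0.01 margin [1.755 0.384 1.242 0.609 2.011 0.515 2.597]
t q [-1.115  0.146  0.01   2.288  1.596  0.756 -0.688] err 0.0 dq 0.1 margin [1.585 0.411 1.275 0.282 2.084 0.437 2.362]
over q [-0.569  0.074  0.699  2.458  4.306  0.634 -2.294] err 0.001 dq 0.36 margin [1.619 0.263 0.601 0.013 0.274 0.184 0.756]
place q [-0.565  0.402  0.633  2.358  4.344  0.582 -2.413] err 0.0 dq 0.03 margin [2.13  0.4   0.604 0.117 0.236 0.382 0.637]
```

>>> drive_tool --commands '[[[-0.1,-0.05,0.2,0,0,0,0.5],[-0.15,-0.1,0.3,0.05,0,0,0.5],[-0.1,-0.1,0.3,0.1,-0.2,0,0.5],[-0.08,-0.03,0.15,0,-0.4,0,0.5],[0,0,0,0,-0.6,0,0.5]]]'

```text
clock: 11.1
eef_pos: [0.4748, 0.3559, 0.1995]
eef_rot: [-0.181, 2.43, 0.063]
force: [0.7, -0.1, -2.0]
gripper_width: 0.718
finger_force: 65.7
```

>>> drive_tool --commands '[[[0,0,0,0,-0.6,0,0.5],[0,0,0,0,-0.6,0,0.5],[0,0,0,0,-0.6,0,0.5],[0,0,0,0,-0.5,0,0.5],[0,0,0,0,-0.2,0,0.5]]]'

```text
clock: 11.52
eef_pos: [0.4701, 0.3565, 0.1965]
eef_rot: [-0.17, 2.149, 0.08]
force: [-0.6, -0.7, -2.2]
gripper_width: 0.72
finger_force: 65.8
```

Run:
```python
from sim import *
a=np.array;np.set_printoptions(precision=3,suppress=True)
st=a([.5372,.1007,.006]);pl=tcp(st,.537);ov=pl+[0,0,.145]
need(ov,.537,1.0);print(plaque(),ov)
N=15;s=robot.observe();Q0=R.from_rotvec(s['eef_rot']);Q1=orient(.537,1.0);S=Slerp([0,1],R.concatenate([Q0,Q1]))
for i in (0,5,10): # shift per row in tool frame
    print(i,S(i/N).inv().apply((ov-s['eef_pos'])/N)/.04,(Q0.inv()*Q1).as_rotvec()/N/.12)
q=run(s['qpos'],[('a',s['eef_pos']+(ov-s['eef_pos'])*.33,.27,1.),('b',s['eef_pos']+(ov-s['eef_pos'])*.66,.41,1.),('over',ov,.537,1.0)])
```

```text
t 11.5167 pos [0.47  0.356 0.196] q [-1.147  0.175  0.029  2.262  1.571  0.756 -0.672] F [-0.639 -0.711 -2.167] w 0.7202417535984947 65.79448699951172
shift units in present frame [-0.263 -6.414  1.036] in target frame [ 1.042 -6.328 -1.07 ] turn [-2.713 -0.119 -1.686]
(array([0.466, 0.355, 0.16 ]), array([ 0.155, -0.286, -0.009])) [0.549 0.109 0.185]
0 [-0.018 -0.428  0.069] [-0.181 -0.008 -0.112]
5 [ 0.012 -0.433  0.022] [-0.181 -0.008 -0.112]
10 [ 0.041 -0.431 -0.025] [-0.181 -0.008 -0.112]
a q [-0.978  0.016  0.166  2.485  2.101  0.525 -0.912] err 0.0 dq 0.06 margin [1.564 0.316 1.134 0.085 2.479 0.325 2.138]
b q [-0.811 -0.033  0.468  2.558  3.267  0.388 -1.638] err 0.0 dq 0.12 margin [1.739 0.265 0.832 0.011 1.313 0.186 1.412]
over q [-0.585  0.075  0.715  2.458  4.307  0.636 -2.295] err 0.0 dq 0.12 margin [1.901 0.27  0.585 0.014 0.273 0.194 0.755]
```

>>> drive_tool --commands '[[[-0.04,-0.25,0.1,-0.1,0,-0.05,0.5],[-0.08,-0.45,0.18,-0.18,0,-0.11,0.5],[-0.07,-0.45,0.16,-0.18,0,-0.11,0.5],[-0.06,-0.45,0.15,-0.18,0,-0.11,0.5],[-0.05,-0.45,0.13,-0.18,0,-0.11,0.5]]]'

```text
clock: 11.93
eef_pos: [0.5174, 0.281, 0.1921]
eef_rot: [-0.287, 2.141, 0.153]
force: [1.2, -0.0, -0.3]
gripper_width: 0.716
finger_force: 65.8
```

>>> drive_tool --commands '[[[-0.05,-0.45,0.12,-0.18,0,-0.11,0.5],[-0.03,-0.45,0.1,-0.18,0,-0.11,0.5],[0,-0.45,0.05,-0.18,0,-0.11,0.5],[0.03,-0.45,0,-0.18,0,-0.11,0.5],[0.05,-0.45,-0.05,-0.18,0,-0.11,0.5]]]'

```text
clock: 12.35
eef_pos: [0.5479, 0.2154, 0.1898]
eef_rot: [-0.389, 2.122, 0.214]
force: [0.5, 0.9, -0.8]
gripper_width: 0.719
finger_force: 65.8
```

Run:
```python
from sim import *
a=np.array;np.set_printoptions(precision=3,suppress=True)
st=a([.5372,.1007,.006]);pl=tcp(st,.537);ov=pl+[0,0,.145]
need(ov,.537,1.0);print(plaque())
```

```text
t 12.35 pos [0.548 0.215 0.19 ] q [-0.644  0.058  0.21   2.435  2.992  0.343 -1.48 ] F [ 0.516  0.9   -0.782] w 0.7193160157758167 65.77415227890015
shift units in present frame [ 0.605 -2.497 -0.697] in target frame [ 0.83  -2.302 -1.047] turn [-1.195 -0.068 -0.804]
(array([0.544, 0.213, 0.153]), array([ 0.362, -0.29 ,  0.003]))
```

>>> drive_tool --commands '[[[0.08,-0.32,-0.07,-0.16,0,-0.11,0.5],[0.08,-0.32,-0.08,-0.16,0,-0.11,0.5],[0.09,-0.32,-0.1,-0.16,0,-0.11,0.5],[0.09,-0.32,-0.1,-0.16,0,-0.11,0.5],[0.09,-0.32,-0.11,-0.16,0,-0.11,0.5]]]'

```text
clock: 12.77
eef_pos: [0.5506, 0.1548, 0.1867]
eef_rot: [-0.501, 2.1, 0.27]
force: [1.2, 0.2, -1.3]
gripper_width: 0.72
finger_force: 65.8
```

>>> drive_tool --commands '[[[0.09,-0.32,-0.11,-0.16,0,-0.11,0.5],[0.09,-0.3,-0.11,-0.16,0,-0.11,0.5],[0.04,-0.12,-0.05,-0.06,0,-0.03,0.5],[0,0,0,0,0,0,0.5],[0,0,0,0,0,0,0.5]]]'

```text
clock: 13.18
eef_pos: [0.5529, 0.1231, 0.1859]
eef_rot: [-0.556, 2.086, 0.301]
force: [-0.2, 0.5, -0.7]
gripper_width: 0.712
finger_force: 65.8
```

Run:
```python
from sim import *
a=np.array;np.set_printoptions(precision=3,suppress=True)
st=a([.5372,.1007,.006]);pl=tcp(st,.537)
need(pl+[0,0,.02],.537,.7);print(plaque())
run(robot.observe()['qpos'],[('low',pl+[0,0,.02],.537,.7),('place',pl,.537,.7)])
```

```text
t 13.1833 pos [0.553 0.123 0.186] q [-0.247  0.083  0.305  2.432  4.215  0.567 -2.251] F [-0.221  0.479 -0.694] w 0.7117707765481132 65.8498764038086
shift units in present frame [ 2.792 -0.258  1.501] in target frame [ 2.231 -0.257  2.251] turn [-0.113  2.482 -0.087]
(array([0.55, 0.12, 0.15]), array([ 0.519, -0.296, -0.001]))
low q [-0.247  0.293  0.274  2.348  4.424  0.427 -2.434] err 0.0 dq 0.02 margin [2.453 0.398 0.996 0.142 0.156 0.227 0.616]
place q [-0.262  0.346  0.291  2.36   4.302  0.463 -2.312] err 0.0 dq 0.01 margin [2.438 0.597 1.009 0.21  0.167 0.23  0.627]
```

>>> drive_tool --commands '[[[0.15,-0.02,0.08,0,0.15,0,0.5],[0.3,-0.03,0.18,-0.02,0.3,-0.02,0.5],[0.35,-0.04,0.22,-0.03,0.35,-0.02,0.5],[0.35,-0.04,0.25,-0.03,0.35,-0.02,0.5],[0.35,-0.04,0.27,-0.03,0.35,-0.02,0.5]]]'

```text
clock: 13.6
eef_pos: [0.5523, 0.1191, 0.1138]
eef_rot: [-0.627, 2.254, 0.273]
force: [0.3, 0.4, -2.2]
gripper_width: 0.717
finger_force: 65.8
```

>>> drive_tool --commands '[[[0.35,-0.04,0.28,0,0.35,0,0.5],[0.3,-0.03,0.27,0,0.35,0,0.5],[0.2,-0.02,0.2,0,0.2,0,0.5],[0.1,0,0.1,0,0.08,0,0.5],[0,0,0,0,0,0,0.5]]]'

```text
clock: 14.02
eef_pos: [0.551, 0.1144, 0.0626]
eef_rot: [-0.657, 2.366, 0.243]
force: [-0.3, -0.3, -2.1]
gripper_width: 0.715
finger_force: 65.8
```

Run:
```python
from tgt import *
from kin import orient
np.set_printoptions(precision=3,suppress=True)
st=np.array([.5372,.1007,.006]);pl=tcp(st,.537)
need(pl+[0,0,.003],.537,.7);print(plaque())
im=snapshot('top')
g=cv2.GaussianBlur(cv2.cvtColor(im,cv2.COLOR_RGB2GRAY),(0,0),.7)
cv2.imwrite('pics/p2.png',cv2.resize(im[130:300,250:410,::-1],None,fx=3.5,fy=3.5,interpolation=cv2.INTER_CUBIC))
o=plaque()[0]
for x in(-.006,.006):print(proj('top',R.from_euler('z',.548).apply([[x,.031,.084],[x,-.031,.084]])+o))
for l in cv2.createLineSegmentDetector(2).detect(g)[0][:,0]:
    n=np.hypot(l[2]-l[0],l[3]-l[1]);m=(l[:2]+l[2:])/2
    if n>12 and np.hypot(*(m-proj('top',o+[0,0,.084])[0]))<18: print(l.round(1),np.degrees(np.arctan2(l[1]-l[3],l[2]-l[0]))%180)
```

```text
t 14.0167 pos [0.551 0.114 0.063] q [-0.261  0.301  0.269  2.323  4.445  0.418 -2.473] F [-0.323 -0.321 -2.113] w 0.7149832347280894 65.77249646186829
shift units in present frame [ 0.403 -0.094  0.316] in target frame [ 0.402 -0.093  0.317] turn [0.044 0.007 0.025]
(array([0.539, 0.106, 0.029]), array([0.542, 0.001, 0.001]))
[[325.173 244.045]
 [348.281 229.556]]
[[322.348 239.587]
 [345.444 225.122]]
[347.5 232.8 331.5 244.4] 35.942505
[335.3 247.6 348.1 239.8] 31.20822
[324.2 240.6 339.8 229.5] 35.52013
```

View pics/p2.png

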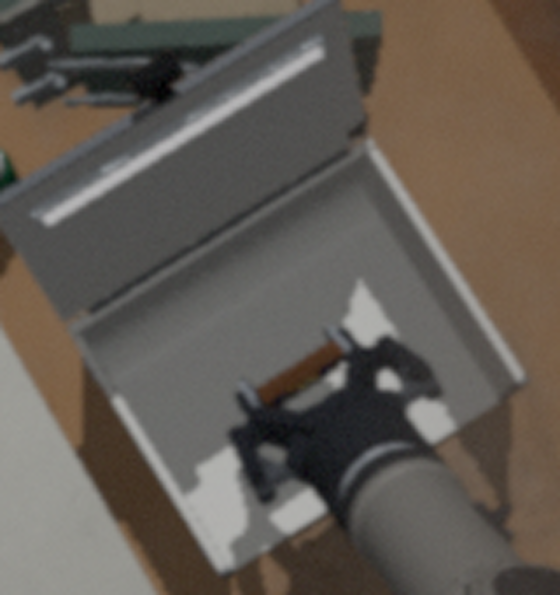

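The top view shows the plaque upright near the middle of the box floor, with its brown top edge centred at about (303,370) in the crop. I'll measure that edge by colour, then lower.

Run:
```python
from tgt import *
im=snapshot('top').astype(int);o=plaque()[0]
m=((im[:,:,0]>im[:,:,2]*1.5)&(im[:,:,0]>45)).astype(np.uint8);k=np.zeros_like(m);c=proj('top',o+[0,0,.084])[0].astype(int);k[c[1]-22:c[1]+22,c[0]-25:c[0]+25]=1
n,L,S,C=cv2.connectedComponentsWithStats(m*k);i=1+S[1:,4].argmax();pts=np.argwhere(L==i)[:,::-1].astype(np.float32)
u,s,v=np.linalg.svd(pts-pts.mean(0),full_matrices=False);print(len(pts),pts.mean(0),s/np.sqrt(len(pts)),np.degrees(np.arctan2(-v[0,1],v[0,0]))%180,cv2.minAreaRect(pts))
print('model now',proj('top',o+[0,0,.084]),'goal same height',proj('top',np.array([.5354,.0997,o[2]+.084])))
```

```text
138 [335.35507 236.34782] [7.29431091 1.5750389 ] 32.95047 ((335.7117919921875, 236.5470428466797), (5.982326507568359, 26.07680892944336), 57.52880859375)
model now [[335.40807083 234.45333172]] goal same height [[338.04704356 236.10587583]]
```

>>> drive_tool --commands '[[[0.09,-0.06,0.09,0,0,0,0.5],[0.09,-0.06,0.09,0,0,0,0.5],[0.09,0,0.09,0,0,0,0.5],[0.06,0,0.06,0,0,0,0.5],[0,0,0,0,0,0,0.5]]]'

```text
clock: 14.53
eef_pos: [0.5522, 0.1085, 0.0449]
eef_rot: [-0.654, 2.366, 0.243]
force: [-0.3, 0.5, -2.2]
gripper_width: 0.717
finger_force: 65.8
```

>>> drive_tool --commands '[[[0,0,0,0,0,0,0.5],[0.016,0,0.019,0,0,0,0.5],[0,0,0,0,0,0,0.5],[0.016,0,0.019,0,0,0,0.5],[0,0,0,0,0,0,0.5]]]'

```text
clock: 14.95
eef_pos: [0.5528, 0.1088, 0.0433]
eef_rot: [-0.655, 2.365, 0.243]
force: [0.1, -0.0, -1.0]
gripper_width: 0.715
finger_force: 65.8
```

Run:
```python
from tgt import *
print(plaque())
for i in range(2): print(robot.observe()['force'],robot.observe()['eef_pos'])
```

```text
(array([0.54067623, 0.10044679, 0.00970103]), array([ 0.53994545, -0.0014811 ,  0.00119711]))
[ 0.14120937 -0.04597377 -0.97251043] [0.55275441 0.10877476 0.04327874]
[ 0.14120937 -0.04597377 -0.97251043] [0.55275441 0.10877476 0.04327874]
```

>>> drive_tool --commands '[[[0.016,0,0.019,0,0,0,0.5],[0,0,0,0,0,0,0.5],[0.016,0,0.019,0,0,0,0.5],[0,0,0,0,0,0,0.5],[0,0,0,0,0,0,0.5]]]'

```text
clock: 15.37
eef_pos: [0.5526, 0.1087, 0.0411]
eef_rot: [-0.655, 2.365, 0.243]
force: [-0.3, -0.9, -1.4]
gripper_width: 0.716
finger_force: 65.8
```

>>> drive_tool --commands '[[[0.016,0,0.019,0,0,0,0.5],[0,0,0,0,0,0,0.5],[0,0,0,0,0,0,0.5],[0,0,0,0,0,0,0.5],[0,0,0,0,0,0,0.5]]]'

```text
clock: 15.78
eef_pos: [0.553, 0.1088, 0.0405]
eef_rot: [-0.655, 2.364, 0.243]
force: [-0.1, -0.1, -0.3]
gripper_width: 0.714
finger_force: 65.9
```

>>> drive_tool --commands '[[[0.012,0,0.014,0,0,0,0.5],[0,0,0,0,0,0,0.5],[0,0,0,0,0,0,0.5],[0,0,0,0,0,0,0.5],[0,0,0,0,0,0,0.5]]]'

```text
clock: 16.2
eef_pos: [0.5534, 0.109, 0.0405]
eef_rot: [-0.654, 2.363, 0.243]
force: [-1.4, -1.1, 5.3]
gripper_width: 0.713
finger_force: 66.3
```

>>> drive_tool --commands '[[[0.012,0,0.014,0,0,0,0.5],[0,0,0,0,0,0,0.5],[0,0,0,0,0,0,0.5],[0,0,0,0,0,0,0.5],[0,0,0,0,0,0,0.5]]]'

```text
clock: 16.62
eef_pos: [0.5539, 0.1092, 0.0405]
eef_rot: [-0.654, 2.361, 0.244]
force: [-3.8, -0.7, 8.7]
gripper_width: 0.718
finger_force: 66.9
```

>>> drive_tool --commands '[[[-0.01,0,-0.012,0,0,0,0.5],[0,0,0,0,0,0,0.5],[0,0,0,0,0,0,0.72],[0,0,0,0,0,0,0.76],[0,0,0,0,0,0,0.82]]]'

```text
clock: 17.03
eef_pos: [0.5521, 0.1084, 0.0386]
eef_rot: [-0.655, 2.367, 0.242]
force: [-0.4, 0.5, 0.7]
gripper_width: 0.823
finger_force: 0.0
```

>>> drive_tool --commands '[[[0,0,0,0,0,0,0.9],[0,0,0,0,0,0,1],[0,0,0,0,0,0,1],[0,0,0,0,0,0,1],[0,0,0,0,0,0,1]]]'

```text
clock: 17.45
eef_pos: [0.5526, 0.1087, 0.0392]
eef_rot: [-0.655, 2.365, 0.243]
force: [1.0, 0.6, -0.7]
gripper_width: 1.001
finger_force: 0.0
```

Run:
```python
from sim import *
np.set_printoptions(precision=3,suppress=True)
s=robot.observe();print(s['qpos'],s['force'],s['gripper_width'],s['eef_pos'])
# retreat 100mm along -z tool, then lid positions
w=.548;h=np.array([.6307,.1559,.114]);f=np.array([np.cos(w),np.sin(w),0])
h=np.array([.5483,.1075,.114])+.0955*f
pull=lambda a:h-.216*np.cos(a)*f+[0,0,.216*np.sin(a)]
print('pull',pull(1.83),pull(1.047))
Q=R.from_rotvec(s['eef_rot']);r1=s['eef_pos']-Q.apply([0,0,.09])
for tilt in(.4,.6,.8,1.0):
  print(tilt)
  g=lambda a:pull(a)+orient(w,tilt).apply([0,0,.022])
  pre=g(1.83)-orient(w,tilt).apply([0,0,.07])
  run(s['qpos'],[('ret',r1,.542,.7),('up',r1+[0,0,.2],w,tilt),('pre',pre,w,tilt),('g',g(1.83),w,tilt),('mid',g(1.44),w,tilt),('end',g(1.047),w,tilt)])
```

```text
[-0.261  0.368  0.292  2.334  4.314  0.471 -2.327] [ 0.959  0.562 -0.663] 1.001225523279335 [0.553 0.109 0.039]
pull [0.677 0.186 0.323] [0.538 0.101 0.301]
0.4
ret q [-1.102  0.282  1.3    2.46   4.58   0.67  -2.587] err 0.07 dq 0.88 margin [1.598 0.49  0.    0.11  0.    0.235 0.397]
up q [-0.017 -0.283 -0.026  2.485  4.58   0.2   -2.66 ] err 1.101 dq 0.32 margin [1.415 0.017 0.    0.074 0.    0.    0.39 ]
pre q [ 1.106 -0.038 -1.27   2.118  4.58   0.2   -2.797] err 1.305 dq 0.29 margin [1.585 0.042 0.    0.117 0.    0.    0.246]
g q [-0.774  0.169  0.6    2.05   4.58   0.2   -2.831] err 1.299 dq 2.23 margin [1.576 0.274 0.    0.443 0.    0.    0.219]
mid q [-1.437  0.011  1.3    2.211  4.58   0.2   -2.737] err 1.115 dq 0.13 margin [1.253 0.311 0.    0.359 0.    0.    0.224]
end q [ 0.139 -0.147 -0.225  2.392  4.58   0.2   -2.7  ] err 1.094 dq 2.31 margin [1.832 0.153 0.269 0.178 0.    0.    0.287]
0.6
ret q [-1.102  0.282  1.3    2.46   4.58   0.67  -2.587] err 0.07 dq 0.88 margin [1.598 0.49  0.    0.11  0.    0.235 0.397]
up q [-0.292 -0.3    0.256  2.482  4.58   0.2   -2.634] er
[... 1379 characters left out ...]
.587] err 0.07 dq 0.88 margin [1.598 0.49  0.    0.11  0.    0.235 0.397]
up q [ 0.782 -0.3   -0.461  2.49   4.58   0.807 -2.635] err 0.244 dq 1.14 margin [1.436 0.    0.    0.061 0.    0.    0.415]
pre q [ 1.243 -0.064 -1.27   2.136  4.58   0.45  -2.806] err 0.232 dq 0.25 margin [1.265 0.    0.    0.113 0.    0.25  0.126]
g q [-1.17   0.411  1.3    1.964  4.58   0.755 -3.014] err 0.215 dq 1.32 margin [1.436 0.295 0.    0.444 0.    0.169 0.036]
mid q [-0.812 -0.024  0.775  2.196  4.58   0.408 -2.724] err 0.153 dq 0.53 margin [1.371 0.276 0.    0.374 0.    0.208 0.058]
end q [ 1.309 -0.3   -1.046  2.358  4.58   0.835 -2.749] err 0.149 dq 1.71 margin [1.227 0.    0.    0.212 0.    0.224 0.189]
```

```bash
cat > lid.py <<'E'
from sim import *
w=.548;f=np.array([np.cos(w),np.sin(w),0]);h=np.array([.5483,.1075,.114])+.0955*f
pull=lambda a:h-.216*np.cos(a)*f+[0,0,.216*np.sin(a)]
E
python3 - <<'E'
from lid import *
rng=np.random.default_rng(1)
for tilt in(0,.3,.6,.9):
  for a in(1.83,1.047):
    g=pull(a)+orient(w,tilt).apply([0,0,.02]);out=[]
    for q1 in(-.6,-.2,.2):
      for k in range(12):
        q,e=ik(g,orient(w,tilt),rng.uniform(lo,hi),q1,wn=1e-4)
        if e<.02 and not any(np.abs(q-o).max()<.2 for o in out):out.append(q);print(tilt,a,q)
E
```

```text
0 1.83 [-0.6   0.84  0.93  0.72 -0.66  1.79  2.09]
0 1.83 [-0.2   0.72 -0.24  0.71  0.16  1.72  1.76]
0 1.047 [-0.6   0.31  0.51  1.43 -0.15  1.44  2.03]
0 1.047 [-0.2   0.28 -0.02  1.43  0.01  1.43  1.9 ]
0 1.047 [ 0.2   0.31 -0.55  1.43  0.16  1.45  1.77]
0.3 1.83 [-0.6   0.5   0.57  1.18 -0.4   1.27  2.07]
0.3 1.83 [-0.2   0.44 -0.08  1.18 -0.05  1.23  1.86]
0.3 1.83 [ 0.2   0.51 -0.74  1.19  0.32  1.26  1.64]
0.3 1.047 [-0.6   0.1   0.5   1.7  -0.19  1.08  2.07]
0.3 1.047 [-0.2   0.09  0.06  1.7  -0.14  1.08  2.03]
0.3 1.047 [ 0.2   0.09 -0.37  1.7  -0.09  1.08  1.98]
0.6 1.83 [-0.6   0.29  0.51  1.54 -0.5   0.83  2.22]
0.6 1.83 [-0.2   0.26  0.    1.54 -0.28  0.79  2.06]
0.6 1.83 [ 0.2   0.29 -0.51  1.54 -0.04  0.78  1.89]
0.6 1.047 [-0.6  -0.07  0.52  1.96 -0.35  0.73  2.25]
0.6 1.047 [-0.2  -0.06  0.14  1.96 -0.4   0.74  2.29]
0.6 1.047 [ 0.2  -0.06 -0.24  1.97 -0.44  0.75  2.33]
0.9 1.83 [-0.6   0.19  0.53  1.84 -1.04  0.5   2.78]
0.9 1.83 [-0.2   0.16  0.08  1.83 -0.89  0.44  2.68]
0.9 1.83 [ 0.2   0.17 -0.38  1.83 -0.71  0.39  2.54]
0.9 1.047 [-0.6  -0.17  0.61  2.21 -0.93  0.44  2.89]
0.9 1.047 [-0.2  -0.14  0.25  2.22 -1.05  0.5   2.99]
0.9 1.047 [ 0.2  -0.14 -0.11  2.22 -1.12  0.56  3.05]
```

Run:
```python
from lid import *
q=robot.observe()['qpos'];s=robot.observe();P=s['eef_pos']
o=P+[0,0,.14]-.01*f
for yy in(-.3,-.1):
  t=.4;g=lambda a:pull(a)+orient(w,t).apply([0,0,.02])
  o2=np.array([.50,.06,.22])
  run(q,[('up',P+[0,0,.06],.54,.85),('over',o,.54,1.0),('yaw',o2,yy,1.0),('tilt',o2,yy,.4),('yawb',o2+[0,0,.12],w,t),('pre',g(1.83)-orient(w,t).apply([0,0,.08]),w,t),('g',g(1.83),w,t),('e',g(1.047),w,t)])
```

```text
up q [-0.25  0.24  0.33  2.42  4.24  0.57 -2.22] err 0.0 dq 0.01 margin [2.44 0.54 0.97 0.15 0.27 0.28 0.73]
over q [-0.21  0.07  0.35  2.47  4.3   0.63 -2.26] err 0.0 dq 0.01 margin [2.46 0.37 0.95 0.1  0.28 0.38 0.79]
yaw q [-0.16 -0.13 -0.48  2.5   1.53  0.7  -0.62] err 0.077 dq 1.32 margin [1.57 0.   0.13 0.   0.41 0.04 0.61]
tilt q [-0.18 -0.03 -0.13  2.02  0.3   0.84  0.8 ] err 0.0 dq 0.15 margin [2.5  0.15 0.82 0.1  1.74 0.39 2.25]
yawb q [-0.17 -0.1   0.15  1.78 -0.2   1.12  2.15] err 0.0 dq 0.12 margin [2.52 0.18 1.15 0.56 1.24 0.64 0.9 ]
pre q [-0.27  0.3   0.08  1.23 -0.16  1.23  1.94] err 0.0 dq 0.06 margin [2.43 0.23 1.16 0.83 1.24 0.8  0.92]
g q [-0.28  0.38  0.07  1.31 -0.17  1.08  1.95] err 0.0 dq 0.01 margin [2.42 0.61 1.22 1.12 1.27 0.81 1.1 ]
e q [-0.21  0.03  0.1   1.79 -0.21  0.96  2.09] err 0.0 dq 0.05 margin [2.42 0.33 1.2  0.78 1.23 0.76 0.96]
up q [-0.25  0.24  0.33  2.42  4.24  0.57 -2.22] err 0.0 dq 0.01 margin [2.44 0.54 0.97 0.15 0.27 0.28 0.73]
over q [-0.21  0.07  0.35  2.47  4.3   0.63 -2.26] err 0.0 dq 0.01 margin [2.46 0.37 0.95 0.1  0.28 0.38 0.79]
yaw q [-0.4  -0.21 -0.09  2.57  1.77  0.49 -0.6 ] err 0.102 dq 1.6 margin [1.58 0.   0.19 0.   0.37 0.   0.55]
tilt q [-0.64 -0.06  0.38  2.04  0.22  0.79  1.08] err 0.0 dq 0.23 margin [2.06 0.08 0.92 0.02 1.66 0.21 1.97]
yawb q [-0.68 -0.12  0.6   1.78 -0.12  1.11  2.08] err 0.0 dq 0.09 margin [2.02 0.17 0.7  0.54 1.32 0.61 0.97]
pre q [-0.62  0.34  0.58  1.23 -0.37  1.26  2.07] err 0.0 dq 0.06 margin [2.01 0.22 0.69 0.83 1.07 0.77 0.96]
g q [-0.61  0.42  0.55  1.31 -0.42  1.12  2.1 ] err 0.0 dq 0.01 margin [2.08 0.65 0.72 1.12 1.02 0.78 0.95]
e q [-0.69  0.04  0.59  1.79 -0.23  0.97  2.12] err 0.0 dq 0.05 margin [2.01 0.34 0.71 0.78 1.03 0.77 0.92]
```

Run:
```python
from lid import *
q=robot.observe()['qpos'];s=robot.observe();P=s['eef_pos']
t=.4;g=lambda a:pull(a)+orient(w,t).apply([0,0,.02])
q=run(q,[('up',P+[0,0,.07],.54,.85)])
for o in([.58,.12,.17],[.60,.10,.17],[.60,.10,.19]):
 for tt in (.95,1.05):
  o=np.array(o);print(o,tt)
  run(q,[('over',o,.54,tt),('yaw1',o,.2,tt),('yaw',o,-.2,tt),('tilt',o,-.2,.4),('yawb',np.array([.52,.08,.32]),w,t)])
```

```text
up q [-0.24  0.21  0.32  2.41  4.29  0.55 -2.27] err 0.0 dq 0.01 margin [2.44 0.51 0.98 0.16 0.27 0.28 0.73]
[0.58 0.12 0.17] 0.95
over q [-0.24  0.14  0.31  2.36  4.33  0.56 -2.35] err 0.0 dq 0.01 margin [2.46 0.44 0.98 0.16 0.25 0.35 0.7 ]
yaw1 q [-0.62  0.09  0.38  2.46  3.1   0.35 -1.58] err 0.0 dq 0.14 margin [2.08 0.38 0.92 0.11 0.31 0.15 0.73]
yaw q [-1.02  0.18  0.46  2.34  1.76  0.55 -0.79] err 0.0 dq 0.16 margin [1.68 0.39 0.82 0.11 1.63 0.15 1.57]
tilt q [-0.55  0.22  0.23  1.87  0.23  0.72  0.89] err 0.0 dq 0.19 margin [1.69 0.44 0.83 0.26 1.67 0.25 2.16]
yawb q [-0.36 -0.05  0.29  1.78 -0.19  1.06  2.11] err 0.0 dq 0.11 margin [2.17 0.25 1.01 0.68 1.25 0.53 0.94]
[0.58 0.12 0.17] 1.05
over q [-0.23  0.18  0.34  2.43  4.13  0.71 -2.13] err 0.0 dq 0.01 margin [2.46 0.48 0.96 0.14 0.3  0.36 0.79]
yaw1 q [-0.57  0.12  0.33  2.52  3.11  0.55 -1.6 ] err 0.0 dq 0.1 margin [2.13 0.42 0.97 0.05 0.51 0.35 0.95]
yaw q [-0.92  0.21  0.32  2.4   1.95  0.69 -1.02] err 0.0 dq 0.12 margin [1.78 0.42 0.96 0.05 1.59 0.35 1.52]
tilt q [-0.48  0.22  0.14  1.87  0.26  0.73  0.86] err 0.0 dq 
[... 1762 characters left out ...]
1.6  0.21 2.05]
yawb q [-0.4  -0.05  0.33  1.78 -0.19  1.06  2.11] err 0.0 dq 0.1 margin [2.16 0.25 0.97 0.73 1.25 0.57 0.94]
[0.6  0.1  0.19] 1.05
over q [-0.19  0.18  0.35  2.35  4.28  0.7  -2.26] err 0.0 dq 0.01 margin [2.46 0.48 0.95 0.16 0.29 0.36 0.78]
yaw1 q [-0.5   0.1   0.34  2.47  3.26  0.48 -1.68] err 0.0 dq 0.11 margin [2.2  0.4  0.96 0.1  0.36 0.28 0.82]
yaw q [-0.88  0.18  0.36  2.37  1.97  0.63 -0.95] err 0.0 dq 0.13 margin [1.82 0.4  0.93 0.1  1.45 0.27 1.45]
tilt q [-0.44  0.23  0.17  1.8   0.21  0.77  0.96] err 0.0 dq 0.23 margin [1.82 0.43 0.91 0.24 1.65 0.24 2.09]
yawb q [-0.27 -0.05  0.2   1.78 -0.2   1.06  2.12] err 0.0 dq 0.1 margin [2.28 0.25 1.1  0.73 1.24 0.57 0.93]
```

>>> drive_tool --commands '[[[-0.08,0,-0.1,0,0,0,1],[-0.16,0,-0.2,0,0,0,1],[-0.24,0,-0.3,0,0,0,1],[-0.32,0,-0.38,0,-0.1,0,1],[-0.32,0,-0.37,0,-0.3,0,1]]]'

```text
clock: 17.87
eef_pos: [0.553, 0.1092, 0.11]
eef_rot: [-0.637, 2.314, 0.256]
force: [-0.5, -0.4, -0.4]
gripper_width: 1.002
finger_force: 0.0
```

>>> drive_tool --commands '[[[-0.34,0,-0.36,0,-0.5,0,1],[-0.36,0,-0.34,0,-0.6,0,1],[-0.38,0,-0.3,0,-0.6,0,1],[-0.3,0,-0.2,0,-0.5,0,1],[-0.1,0,-0.05,0,-0.3,0,1]]]'

```text
clock: 18.28
eef_pos: [0.5529, 0.1085, 0.1879]
eef_rot: [-0.559, 2.024, 0.326]
force: [-0.6, 0.0, -1.1]
gripper_width: 0.998
finger_force: 0.0
```

Run:
```python
from lid import *
np.set_printoptions(precision=3,suppress=True)
o=np.array([.58,.12,.18]);need(o,.54,1.05);s=robot.observe()
print('yaw turn units',R.from_rotvec(s['eef_rot']).inv().apply([0,0,-.74])/.12)
run(s['qpos'],[('over',o,.54,1.05),('yaw1',o,.2,1.05),('yaw',o,-.2,1.05),('tilt',o,-.2,.4)])
im=snapshot('top')[130:300,250:410,::-1];sd=snapshot('side')[180:320,260:400,::-1]
cv2.imwrite('pics/r1.png',np.hstack([cv2.resize(im,(376,400)),cv2.resize(sd,(400,400))]))
```

```text
t 18.2833 pos [0.553 0.109 0.188] q [-0.187  0.125  0.344  2.457  4.213  0.718 -2.169] F [-0.595  0.039 -1.114] w 0.9976048894094967 0.0
shift units in present frame [-0.185 -0.101  0.733] in target frame [-0.191 -0.102  0.731] turn [-0.012  0.069 -0.006]
yaw turn units [5.374 0.001 3.024]
over q [-0.219  0.157  0.32   2.421  4.163  0.686 -2.166] err 0.0 dq 0.0 margin [2.481 0.428 0.958 0.116 0.372 0.486 0.881]
yaw1 q [-0.536  0.093  0.292  2.517  3.089  0.514 -1.57 ] err 0.0 dq 0.11 margin [2.164 0.393 0.985 0.053 0.482 0.314 0.914]
yaw q [-0.859  0.179  0.254  2.392  1.914  0.697 -0.96 ] err 0.0 dq 0.13 margin [1.841 0.393 1.008 0.054 1.616 0.316 1.553]
tilt q [-0.46   0.206  0.121  1.856  0.263  0.753  0.863] err 0.0 dq 0.2 margin [1.848 0.417 1.022 0.21  1.703 0.287 2.187]
```

View pics/r1.png

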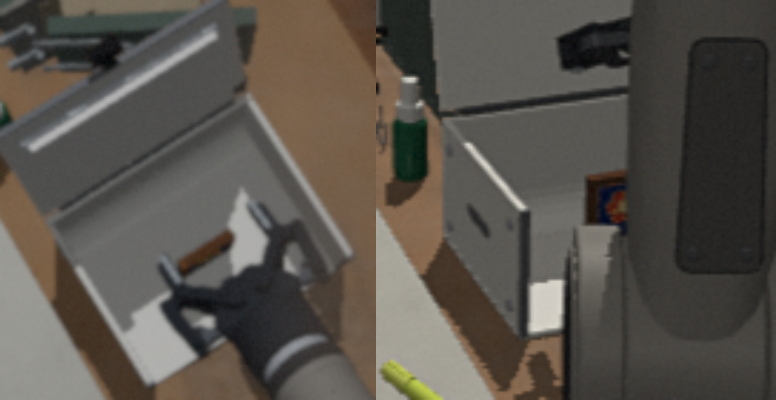

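The plaque stands free and upright in the box, square to the front, with the fingers clear above it. Next I unwind the wrist.

>>> drive_tool --commands '[[[-0.06,-0.03,0.24,0,0,0,1],[-0.06,-0.03,0.24,0,0,0,1],[-0.06,-0.03,0.24,0.1,0,0.05,1],[0,0,0,0.27,0,0.15,1],[0,0,0,0.4,0,0.22,1]]]'

```text
clock: 18.8
eef_pos: [0.5814, 0.1208, 0.1778]
eef_rot: [-0.452, 2.05, 0.26]
force: [0.9, 0.7, 0.7]
gripper_width: 1.003
finger_force: 0.0
```

>>> drive_tool --commands '[[[0,0,0,0.4,0,0.22,1],[0,0,0,0.4,0,0.22,1],[0,0,0,0.4,0,0.22,1],[0,0,0,0.4,0,0.22,1],[0,0,0,0.4,0,0.22,1]]]'

```text
clock: 19.22
eef_pos: [0.5801, 0.1227, 0.1781]
eef_rot: [-0.184, 2.081, 0.101]
force: [0.6, -1.2, 0.1]
gripper_width: 1.001
finger_force: 0.0
```

>>> drive_tool --commands '[[[0,0,0,0.4,0,0.22,1],[0,0,0,0.4,0,0.22,1],[0,0,0,0.4,0,0.22,1],[0,0,0,0.4,0,0.22,1],[0,0,0,0.4,0,0.22,1]]]'

```text
clock: 19.63
eef_pos: [0.58, 0.1235, 0.1782]
eef_rot: [0.095, 2.083, -0.065]
force: [0.5, 0.2, -0.6]
gripper_width: 1.0
finger_force: 0.0
```

Run:
```python
from lid import *
np.set_printoptions(precision=3,suppress=True)
o=np.array([.58,.12,.18]);need(o,-.2,1.05);s=robot.observe()
run(s['qpos'],[('yaw',o,-.2,1.05),('tilt',o,-.2,.4),('yawb',np.array([.54,.09,.32]),w,.4)])
```

```text
t 19.6333 pos [0.58  0.123 0.178] q [-0.933  0.192  0.383  2.42   2.142  0.628 -1.092] F [ 0.54   0.2   -0.612] w 0.9998028034706936 0.0
shift units in present frame [-0.042 -0.087 -0.014] in target frame [-0.047 -0.086 -0.007] turn [0.729 0.06  0.482]
yaw q [-0.98   0.189  0.385  2.392  1.919  0.674 -0.977] err 0.0 dq 0.02 margin [1.72  0.489 0.915 0.152 2.458 0.432 1.969]
tilt q [-0.546  0.21   0.22   1.856  0.23   0.747  0.891] err 0.0 dq 0.21 margin [1.725 0.423 0.891 0.21  1.67  0.272 2.159]
yawb q [-0.333  0.004  0.252  1.73  -0.204  1.056  2.107] err 0.0 dq 0.11 margin [2.18  0.304 1.048 0.709 1.236 0.554 0.943]
```

>>> drive_tool --commands '[[[0,0,0,0.4,0.05,0.24,1],[0,0,0,0.33,0.2,0.24,1],[0,0,0,0,0.5,0,1],[0,0,0,0,0.5,0,1],[0,0,0,0,0.5,0,1]]]'

```text
clock: 20.05
eef_pos: [0.5805, 0.1241, 0.1788]
eef_rot: [0.224, 2.278, -0.103]
force: [0.1, -1.3, -0.6]
gripper_width: 1.0
finger_force: 0.0
```

>>> drive_tool --commands '[[[0,0,0,0,0.6,0,1],[0,0,0,0,0.6,0,1],[0,0,0,0,0.6,0,1],[0,0,0,0,0.6,0,1],[0,0,-0.2,0,0.6,0,1]]]'

```text
clock: 20.47
eef_pos: [0.5751, 0.1187, 0.182]
eef_rot: [0.262, 2.547, -0.098]
force: [0.2, -0.5, -0.1]
gripper_width: 1.001
finger_force: 0.0
```

>>> drive_tool --commands '[[[0,0,-0.4,0,0.4,0,1],[0,0,-0.6,-0.15,0.3,-0.35,1],[0,0,-0.6,-0.25,0,-0.6,1],[0,0,-0.6,-0.25,0,-0.6,1],[0,0,-0.5,-0.25,0,-0.6,1]]]'

```text
clock: 20.88
eef_pos: [0.5227, 0.1287, 0.2786]
eef_rot: [-0.11, 2.639, -0.033]
force: [-0.1, -0.1, 0.2]
gripper_width: 0.998
finger_force: 0.0
```

>>> drive_tool --commands '[[[0,0,-0.4,-0.25,0,-0.6,1],[0,0,-0.3,-0.25,0,-0.6,1],[0,0,0,-0.25,0,-0.6,1],[0,0,0,-0.25,0,-0.6,1],[0,0,0,-0.25,0,-0.6,1]]]'

```text
clock: 21.3
eef_pos: [0.5095, 0.1278, 0.3022]
eef_rot: [-0.633, 2.586, 0.044]
force: [1.0, 0.2, -0.1]
gripper_width: 1.0
finger_force: 0.0
```

Run:
```python
from lid import *
np.set_printoptions(precision=3,suppress=True)
t=.4;pre=pull(1.83)-orient(w,t).apply([0,0,.09-.022]);print(pre,pull(1.83))
need(pre,w,t)
for n in('top','side'):
    snapshot(n);print(n,[(d['confidence'],d['location']) for d in finder.tip_of(n,'lid_pull')[:2]],[(d['confidence'],d['location']) for d in finder.tip_of(n,'light_lid')[:1]],proj(n,pull(1.83)))
```

```text
[0.654 0.172 0.385] [0.677 0.186 0.323]
t 21.3 pos [0.51  0.128 0.302] q [-0.771 -0.138  0.451  1.919  0.08   0.867  1.705] F [ 1.041  0.198 -0.123] w 0.999778921315205 0.0
shift units in present frame [-4.251 -0.78  -0.093] in target frame [-4.192 -0.939 -0.486] turn [-0.907  0.59  -0.375]
top [(0.88, [149.5, 295.5]), (0.29, [237.5, 337.9])] [(0.66, [194.4, 313.3])] [[295.032 152.281]]
side [(0.59, [124.3, 321.3])] [(0.72, [214.9, 327.8])] [[320.802 125.429]]
```

>>> drive_tool --commands '[[[0,0,-0.3,-0.3,0.2,-0.12,1],[0,0,-0.5,-0.3,0.2,-0.13,1],[-0.3,-0.1,-0.4,-0.3,0.19,-0.13,1],[-0.5,-0.15,-0.2,0,0,0,1],[-0.7,-0.15,0,0,0,0,1]]]'

```text
clock: 22.02
eef_pos: [0.5433, 0.1304, 0.3784]
eef_rot: [-0.734, 2.65, 0.149]
force: [-0.1, -0.4, -0.2]
gripper_width: 0.997
finger_force: 0.0
```

>>> drive_tool --commands '[[[-0.7,-0.15,0,0,0,0,1],[-0.7,-0.15,0.2,0,0,0,1],[-0.6,-0.1,0.2,0,0,0,1],[-0.4,-0.1,0.2,0,0,0,1],[-0.2,0,0.1,0,0,0,1]]]'

```text
clock: 22.43
eef_pos: [0.6459, 0.1712, 0.3881]
eef_rot: [-0.739, 2.655, 0.147]
force: [-0.5, 0.1, -0.0]
gripper_width: 1.001
finger_force: 0.0
```

Run:
```python
from lid import *
np.set_printoptions(precision=3,suppress=True)
t=.4;need(pull(1.83)+orient(w,t).apply([0,0,.022]),w,t)
im=snapshot('top')[90:210,240:380,::-1];sd=snapshot('side')[60:200,250:390,::-1]
cv2.imwrite('pics/l1.png',np.hstack([cv2.resize(im,(467,400),interpolation=2),cv2.resize(sd,(333,400),interpolation=2)]))
```

```text
t 22.4333 pos [0.646 0.171 0.388] q [-0.682  0.273  0.63   1.301 -0.342  1.264  2.062] F [-0.524  0.135 -0.039] w 1.0010801982514805 0.0
shift units in present frame [-0.167 -0.08   2.389] in target frame [-0.157 -0.088  2.389] turn [-0.026 -0.033 -0.035]
```

View pics/l1.png

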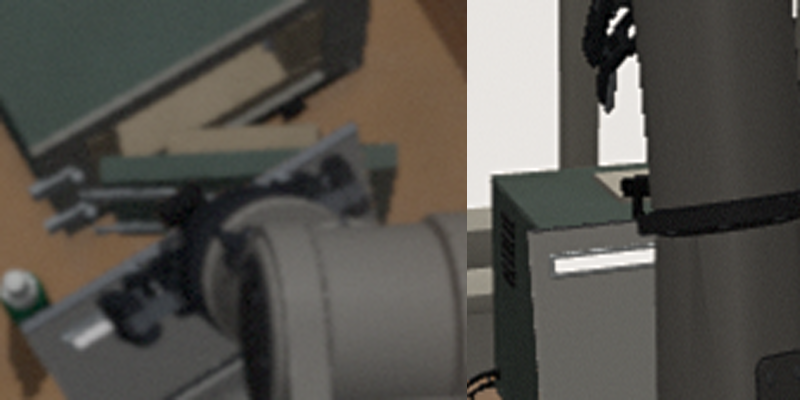

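The top view has the pull at crop (185,205), within 1 px of the model, and the gripper is lined up above it. I'll go down onto it.

>>> drive_tool --commands '[[[-0.16,-0.08,0.2,0,0,0,1],[0,0,0.4,0,0,0,1],[0,0,0.4,0,0,0,1],[0,0,0.4,0,0,0,1],[0,0,0.4,0,0,0,1]]]'

```text
clock: 22.95
eef_pos: [0.6746, 0.1835, 0.326]
eef_rot: [-0.736, 2.653, 0.149]
force: [-0.0, -0.2, -0.1]
gripper_width: 0.996
finger_force: 0.0
```

>>> drive_tool --commands '[[[0,0,0.3,0,0,0,1],[0,0,0.2,0,0,0,1],[0,0,0.05,0,0,0,1],[0,0,0,0,0,0,1],[0,0,0,0,0,0,1]]]'

```text
clock: 23.37
eef_pos: [0.6825, 0.188, 0.307]
eef_rot: [-0.737, 2.652, 0.148]
force: [-0.3, -0.2, 0.2]
gripper_width: 0.997
finger_force: 0.0
```

Run:
```python
from lid import *
np.set_printoptions(precision=3,suppress=True)
t=.4;need(pull(1.83)+orient(w,t).apply([0,0,.022]),w,t)
snapshot('top');print([(d['confidence'],d['location']) for d in finder.tip_of('top','lid_pull')[:2]])
```

```text
t 23.3667 pos [0.683 0.188 0.307] q [-0.655  0.373  0.606  1.376 -0.414  1.107  2.115] F [-0.327 -0.207  0.189] w 0.9969410934414871 0.0
shift units in present frame [-0.023  0.031  0.131] in target frame [-0.023  0.03   0.131] turn [-0.027  0.    -0.044]
[]
```

Close on the pull, slowly.

>>> drive_tool --commands '[[[0,0.03,0.12,0,0,0,0.8],[0,0,0,0,0,0,0.65],[0,0,0,0,0,0,0.55],[0,0,0,0,0,0,0.48],[0,0,0,0,0,0,0.43]]]'

```text
clock: 23.88
eef_pos: [0.6832, 0.1903, 0.3015]
eef_rot: [-0.738, 2.653, 0.148]
force: [0.4, -0.2, 0.9]
gripper_width: 0.434
finger_force: 0.0
```

>>> drive_tool --commands '[[[0,0,0,0,0,0,0.38],[0,0,0,0,0,0,0.34],[0,0,0,0,0,0,0.25],[0,0,0,0,0,0,0.2],[0,0,0,0,0,0,0.2]]]'

```text
clock: 24.3
eef_pos: [0.683, 0.1905, 0.3018]
eef_rot: [-0.738, 2.653, 0.149]
force: [-2.7, 0.8, 2.7]
gripper_width: 0.342
finger_force: 59.1
```

Run:
```python
from lid import *
np.set_printoptions(precision=4,suppress=True)
s=robot.observe();print(s['force'],s['gripper_width'],s['finger_force'])
Q=R.from_rotvec(s['eef_rot']);G=s['eef_pos']+Q.apply([0,0,-.022]);print('grasp',G,'pull',pull(1.83))
# relative chord from here, tilt fixed
th=np.linspace(1.83,1.047,21)
P=np.array([pull(a) for a in th]);D=np.diff(P,axis=0);print(np.round(Q.inv().apply(D)/.04,3)[::2])
print('sum',Q.inv().apply(P[-1]-P[0])/.04,'box frame',R.from_euler('z',-w).apply(P[-1]-P[0]))
im=snapshot('side')[60:200,250:390,::-1];cv2.imwrite('pics/l2.png',cv2.resize(im,(500,500),interpolation=2))
```

```text
[-2.6895  0.8492  2.6606] 0.34224790820104933 59.14151430130005
grasp [0.6757 0.1861 0.3221] pull [0.6771 0.1861 0.3228]
[[ 0.17  -0.001 -0.126]
 [ 0.179 -0.001 -0.112]
 [ 0.187 -0.001 -0.098]
 [ 0.194 -0.001 -0.083]
 [ 0.2   -0.001 -0.068]
 [ 0.205 -0.001 -0.052]
 [ 0.208 -0.001 -0.035]
 [ 0.211 -0.001 -0.019]
 [ 0.211 -0.001 -0.003]
 [ 0.211 -0.001  0.014]]
sum [ 3.9757 -0.0217 -1.0846] box frame [-0.1634  0.     -0.0217]
```

>>> drive_tool --commands '[[[0.06,0,-0.045,0,0,0,0.2],[0.11,0,-0.081,0,0,0,0.2],[0.171,0,-0.122,0,0,0,0.2],[0.175,0,-0.118,0,0,0,0.2],[0.179,0,-0.112,0,0,0,0.2]]]'

```text
clock: 24.77
eef_pos: [0.6539, 0.1727, 0.3078]
eef_rot: [-0.738, 2.654, 0.148]
force: [1.9, 1.2, -4.5]
gripper_width: 0.335
finger_force: 59.3
```

>>> drive_tool --commands '[[[0.183,0,-0.105,0,0,0,0.2],[0.187,0,-0.098,0,0,0,0.2],[0.19,0,-0.09,0,0,0,0.2],[0.1,0,-0.045,0,0,0,0.2],[0,0,0,0,0,0,0.2]]]'

```text
clock: 25.18
eef_pos: [0.6277, 0.1567, 0.3088]
eef_rot: [-0.737, 2.657, 0.148]
force: [2.5, 0.2, -10.0]
gripper_width: 0.339
finger_force: 60.0
```

```bash
cat > ang.py <<'E'
from lid import *
np.set_printoptions(precision=4,suppress=True)
s=robot.observe();Q=R.from_rotvec(s['eef_rot']);G=s['eef_pos']+Q.apply([0,0,-.022]);v=R.from_euler('z',-w).apply(G-h)
a=np.arctan2(v[2],-v[0]);print('t',s['clock'],'F',s['force'],'w',s['gripper_width'],s['finger_force'],'lid angle',a,'radius',np.hypot(v[0],v[2]),'side',v[1])
th=np.linspace(a,1.047,11);P=np.array([pull(x) for x in th]);P=P-P[0]+0*G
print(Q.inv().apply(np.diff(P,axis=0))/.04)
for n in('top','side'):
    snapshot(n);print(n,[(d['confidence'],d['location']) for d in finder.tip_of(n,'lid_pull')[:2]],'model',proj(n,pull(a))[:,::-1])
E
python3 ang.py
```

```text
t 25.1833 F [ 2.5184  0.1899 -9.9588] w 0.33858382347000393 60.014163851737976 lid angle 1.5217921448035563 radius 0.2153556530744135 side 0.0007045928900047422
[[ 0.2432 -0.0017 -0.0811]
 [ 0.2468 -0.0017 -0.0695]
 [ 0.2498 -0.0017 -0.0577]
 [ 0.2522 -0.0017 -0.0458]
 [ 0.2541 -0.0017 -0.0338]
 [ 0.2554 -0.0017 -0.0217]
 [ 0.2562 -0.0016 -0.0095]
 [ 0.2563 -0.0016  0.0026]
 [ 0.2559 -0.0016  0.0148]
 [ 0.2549 -0.0016  0.0269]]
top [] model [[179.6375 312.9292]]
side [(0.68, [126.8, 330.8])] model [[129.3292 331.3693]]
```

>>> drive_tool --commands '[[[0.08,0,-0.015,0,0,0,0.2],[0.162,0,-0.045,0,0,0,0.2],[0.164,0,-0.042,0,0,0,0.2],[0.166,0,-0.038,0,0,0,0.2],[0.167,0,-0.034,0,0,0,0.2]]]'

```text
clock: 25.8
eef_pos: [0.6038, 0.142, 0.306]
eef_rot: [-0.737, 2.652, 0.148]
force: [4.5, 0.3, -7.8]
gripper_width: 0.335
finger_force: 59.8
```

>>> drive_tool --commands '[[[0.168,0,-0.029,0,0,0,0.2],[0.169,0,-0.023,0,0,0,0.2],[0.17,0,-0.017,0,0,0,0.2],[0.17,0,-0.011,0,0,0,0.2],[0.17,0,-0.006,0,0,0,0.2]]]'

```text
clock: 26.22
eef_pos: [0.577, 0.1256, 0.2979]
eef_rot: [-0.736, 2.648, 0.149]
force: [1.6, -0.3, 1.5]
gripper_width: 0.338
finger_force: 60.4
```

```bash
python3 ang.py
```

```text
t 26.2167 F [ 1.6234 -0.2504  1.5183] w 0.338332397774061 60.427926778793335 lid angle 1.2393179840661146 radius 0.21587628805881146 side 0.0006038288768555377
[[ 0.1036 -0.0006 -0.0065]
 [ 0.1038 -0.0005 -0.0045]
 [ 0.1038 -0.0005 -0.0025]
 [ 0.1038 -0.0005 -0.0005]
 [ 0.1038 -0.0005  0.0015]
 [ 0.1038 -0.0005  0.0035]
 [ 0.1037 -0.0005  0.0055]
 [ 0.1036 -0.0005  0.0075]
 [ 0.1034 -0.0005  0.0094]
 [ 0.1032 -0.0005  0.0114]]
top [(0.86, [204.5, 327.8])] model [[206.477  329.4031]]
side [(0.56, [140.1, 341.0])] model [[140.9906 341.4589]]
```

>>> drive_tool --commands '[[[0.12,0,-0.006,0,0,0,0.2],[0.15,0,-0.004,0,0,0,0.2],[0.15,0,-0.001,0,0,0,0.2],[0.15,0,0.003,0,0,0,0.2],[0.15,0,0.006,0,0,0,0.2]]]'

```text
clock: 26.83
eef_pos: [0.5546, 0.112, 0.2865]
eef_rot: [-0.737, 2.649, 0.148]
force: [0.2, -0.6, 4.7]
gripper_width: 0.341
finger_force: 61.3
```

>>> drive_tool --commands '[[[0.14,0,0.01,0,0,0,0.2],[0.1,0,0.01,0,0,0,0.2],[0.05,0,0.006,0,0,0,0.2],[0,0,0,0,0,0,0.2],[0,0,0,0,0,0,0.2]]]'

```text
clock: 27.25
eef_pos: [0.5453, 0.1062, 0.2804]
eef_rot: [-0.736, 2.651, 0.148]
force: [-1.3, -2.0, 4.8]
gripper_width: 0.343
finger_force: 62.2
```

```bash
python3 ang.py
python3 - <<'E'
from lid import *
im=snapshot('top')[130:300,250:410,::-1];sd=snapshot('side')[100:300,260:430,::-1]
cv2.imwrite('pics/f1.png',np.hstack([cv2.resize(im,(400,425),interpolation=2),cv2.resize(sd,(361,425),interpolation=2)]))
E
```

```text
t 27.25 F [-1.2915 -2.0363  4.7679] w 0.3427277153076358 62.20801591873169 lid angle 1.0488713939230825 radius 0.21530943800801267 side 0.0005579800596046579
[[ 0.001  -0.      0.0001]
 [ 0.001  -0.      0.0001]
 [ 0.001  -0.      0.0001]
 [ 0.001  -0.      0.0001]
 [ 0.001  -0.      0.0001]
 [ 0.001  -0.      0.0001]
 [ 0.001  -0.      0.0001]
 [ 0.001  -0.      0.0001]
 [ 0.001  -0.      0.0001]
 [ 0.001  -0.      0.0001]]
top [(0.68, [220.0, 337.5])] model [[223.8349 339.5085]]
side [(0.69, [151.1, 347.2])] model [[153.042  347.9596]]
```

View pics/f1.png

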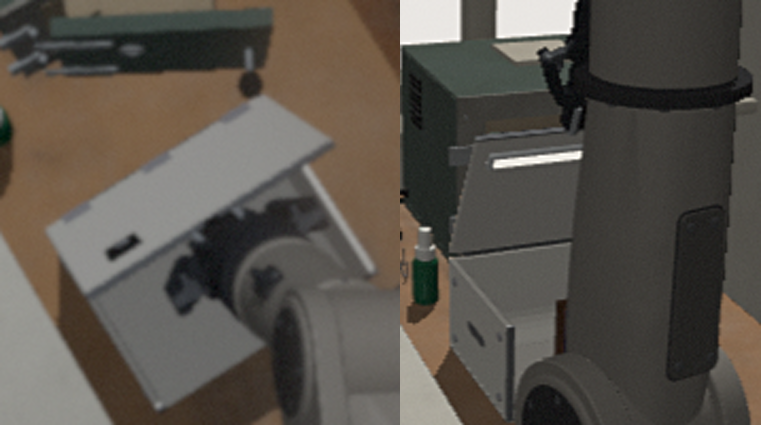

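The lid is forward at roughly 60° and held by the pull, with its free-edge corners at (90,293) and (333,143) in the crop. The plaque is still standing, and the bystanders are in place. As an independent check, I'll fit the angle from the lid's edge.

Run:
```python
from lid import *
im=snapshot('top')
g=cv2.GaussianBlur(cv2.cvtColor(im,cv2.COLOR_RGB2GRAY),(0,0),.7)
for l in cv2.createLineSegmentDetector(2).detect(g)[0][:,0]:
    n=np.hypot(l[2]-l[0],l[3]-l[1]);m=(l[:2]+l[2:])/2;an=np.degrees(np.arctan2(l[1]-l[3],l[2]-l[0]))%180
    if n>14 and 265<m[0]<390 and 165<m[1]<255 and 25<an<40: print(l.round(1),an.round(1))
for a in(1.0,1.047,1.09):
    for zt in(-.0035,.0035): # panel faces
        u=-np.cos(a)*f+[0,0,np.sin(a)];nrm=np.sin(a)*f+np.array([0,0,np.cos(a)])
        y=np.array([-f[1],f[0],0])
        print(a,zt,proj('top',np.array([h+.189*u+zt*nrm+k*.118*y for k in(1,-1)])).ravel().round(1))
```

```text
[325.5 220.5 343.  210.5] 29.6
[285.5 245.5 318.5 224.9] 31.9
[342.8 209.7 381.7 185.3] 32.0
[306.4 196.9 284.9 210.2] 31.9
[348.8 173.2 315.9 189.9] 27.0
[321.6 227.7 288.4 248.6] 32.3
1.0 -0.0035 [288.6 256.  387.7 193.9]
1.0 0.0035 [286.9 253.3 386.3 191.1]
1.047 -0.0035 [286.4 252.6 386.  190.4]
1.047 0.0035 [284.7 249.9 384.5 187.5]
1.09 -0.0035 [284.5 249.4 384.3 187.1]
1.09 0.0035 [282.7 246.6 382.7 184.2]
```

Run:
```python
from lid import *
im=cv2.imread('pics/top0.png');g=cv2.GaussianBlur(cv2.cvtColor(im,cv2.COLOR_BGR2GRAY),(0,0),.7)
for l in cv2.createLineSegmentDetector(2).detect(g)[0][:,0]:
    n=np.hypot(l[2]-l[0],l[3]-l[1]);m=(l[:2]+l[2:])/2;an=np.degrees(np.arctan2(l[1]-l[3],l[2]-l[0]))%180
    if n>14 and 245<m[0]<360 and 120<m[1]<195 and 25<an<40: print(l.round(1),an.round(1))
a=1.83;y=np.array([-f[1],f[0],0])
for zt in(-.0035,.0035):
    u=-np.cos(a)*f+[0,0,np.sin(a)];nrm=np.sin(a)*f+np.array([0,0,np.cos(a)])
    print(a,zt,proj('top',np.array([h+.189*u+zt*nrm+k*.118*y for k in(1,-1)])).ravel().round(1))
```

```text
[263.6 194.4 341.5 146.2] 31.8
[340.8 140.4 259.3 191.2] 31.9
[326.7 136.7 306.6 148.9] 31.2
[303.  155.4 344.8 128.7] 32.5
[256.8 183.  285.4 165.3] 31.8
[297.8 208.9 346.9 178.2] 32.1
[304.3 198.1 330.5 181.6] 32.1
1.83 -0.0035 [247.8 190.9 348.4 129. ]
1.83 0.0035 [246.1 188.2 346.5 126.4]
```

>>> drive_tool --commands '[[[0.02,0,0.003,0,0,0,0.2],[0.015,0,0.002,0,0,0,0.2],[0,0,0,0,0,0,0.2],[0,0,0,0,0,0,0.2],[0,0,0,0,0,0,0.2]]]'

```text
clock: 28.02
eef_pos: [0.5445, 0.1057, 0.2798]
eef_rot: [-0.736, 2.65, 0.148]
force: [-1.7, -0.2, 6.4]
gripper_width: 0.338
finger_force: 62.3
```

```bash
python3 ang.py | head -1; python3 -c "
from h import *
print(order.job_done())"
```

```text
t 28.0167 F [-1.7429 -0.2465  6.3736] w 0.33791613416845045 62.25791573524475 lid angle 1.0439164547478308 radius 0.21529708480755153 side 0.0005662450870540162
the job is handed in; nothing more can be done
None
```

The job is handed in at 28 s of the 51 s allowed: the plaque stands upright and square in the middle of the photo box, released. The lid is still held by its pull at about 60° (1.044 rad from the arm pose; the camera check put it up to 0.01 rad higher), and the spray bottle, cup and timer were never approached.

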